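# Load and rock the polishing bottle

## Task

Get the nuts ready for polishing: stand the leaning bottle upright, drop every loose hexagon nut on the bench through its neck, and put the cap fully on. Then, with the cap on, tip the bottle to the 45 degree mark, keep it there for a second so that the nuts spread along its wall, and bring it fully upright again. Do not push the white pot, carton or screwdriver about.

Things in the scene. Friction and masses are not known exactly. Their poses are not given: they have to be found in the camera images.
- cradle: Grey fixed cradle: foot 150 x 170 x 12 mm with two cheeks (40 mm wide, 100 mm high) at its y = +/-68 mm; a clear bottle hangs between them on pivots. Origin: centre of the foot's underside, z up. The bottle tips about the cradle's y axis, top towards the cradle's +x. Lever on the +y side, with a white dial behind it: black marks at upright and at 45 degrees.
- bottle (a joint): Tilt of the bottle in rad: 0 = upright, against its stop; grows as its top leans towards the cradle's +x; far stop at 1.2. It is held by friction (about 0.3 N m, 3 N at the grip bar) and stays where it is left. It starts leaning.
- hinge (a point): Point on the tilt axis, on the bottle's centre line, 90 mm above the bench. The axis is the cradle's y.
- grip (a point): Middle of the round wooden grip bar (16 mm diameter, 62 mm long, parallel to the tilt axis) on top of the lever fixed to the bottle: 115 mm from the tilt axis, straight above it when upright (205 mm above the bench), 122 mm to the +y side of the bottle's axis. The bar runs from 34 mm nearer the bottle (there the lever) to 28 mm farther out. Axes turn with the bottle.
- mouth (a point): Centre of the rim of the bottle's neck, 94 mm from the tilt axis; 184 mm above the bench when upright. The neck is round, 40 mm inside and 46 mm outside, 32 mm long; only one nut fits through at a time. Its z axis is the bottle's axis, pointing out of the mouth.
- inside (a point): Point on the bottle's axis 55 mm above its underside (11 mm below the tilt axis), about the middle of the wide part. Clear rigid plastic; the wide part is 94 mm across inside and about 105 mm deep below the shoulder.
- cap_seat (a point): Where the cap's origin lies when the cap is fully on: on the bottle's axis, 20 mm below the rim. z along the bottle's axis, out of the mouth.
- cap: Loose white plastic push-on cap, about 50 g: a 60 mm disc-shaped cup, open below (51 mm inside, 20 mm deep), 25.5 mm high, with a round knob on top, 24 mm diameter and 24 mm high (overall 49.5 mm). It just drops over the neck with about 2.5 mm play all round until its ceiling rests on the rim. Origin: centre of its lower edge; z up through the knob. Starts standing skirt down on the bench.
- nut0: Plain steel hexagon nut, 24 mm across flats (27.7 mm over corners), 13 mm thick, 34 g, lying flat on the bench; may be absent. The bore is only a dark disc. Origin: centre of one face (the underside at the start); z is its axis, x is square to one pair of flats (the other pairs at 60 degrees).
- nut1: Plain steel hexagon nut, 24 mm across flats (27.7 mm over corners), 13 mm thick, 34 g, lying flat on the bench; may be absent. The bore is only a dark disc. Origin: centre of one face (the underside at the start); z is its axis, x is square to one pair of flats (the other pairs at 60 degrees).
- nut2: Plain steel hexagon nut, 24 mm across flats (27.7 mm over corners), 13 mm thick, 34 g, lying flat on the bench; may be absent. The bore is only a dark disc. Origin: centre of one face (the underside at the start); z is its axis, x is square to one pair of flats (the other pairs at 60 degrees).
- nut3: Plain steel hexagon nut, 24 mm across flats (27.7 mm over corners), 13 mm thick, 34 g, lying flat on the bench; may be absent. The bore is only a dark disc. Origin: centre of one face (the underside at the start); z is its axis, x is square to one pair of flats (the other pairs at 60 degrees).
- nut4: Plain steel hexagon nut, 24 mm across flats (27.7 mm over corners), 13 mm thick, 34 g, lying flat on the bench; may be absent. The bore is only a dark disc. Origin: centre of one face (the underside at the start); z is its axis, x is square to one pair of flats (the other pairs at 60 degrees).
- nut5: Plain steel hexagon nut, 24 mm across flats (27.7 mm over corners), 13 mm thick, 34 g, lying flat on the bench; may be absent. The bore is only a dark disc. Origin: centre of one face (the underside at the start); z is its axis, x is square to one pair of flats (the other pairs at 60 degrees).
- nut6: Plain steel hexagon nut, 24 mm across flats (27.7 mm over corners), 13 mm thick, 34 g, lying flat on the bench; may be absent. The bore is only a dark disc. Origin: centre of one face (the underside at the start); z is its axis, x is square to one pair of flats (the other pairs at 60 degrees).
- tin: Bystander: small white screw-top pot, 66 mm diameter, 75 mm high, standing on the bench. Origin: centre of its underside.
- carton: Bystander: open cardboard carton, 80 x 60 x 45 mm. Origin: centre of its underside.
- screwdriver: Bystander: screwdriver 180 mm long lying on the bench.
Not all that is in view belongs to the job. Leave any green look-alike of the cap alone.

How it is judged:
By the outcome, as a careful person would: the job done as asked, in the order asked, and still so for the second after the job is handed in, with the robot touching nothing.
Of nut0, nut1, nut2, nut3, nut4, nut5, nut6 only 5 to 7 are there at a start; the rules pass over those that are not, and their reading is None.
At some moment in a run one of nut0, nut1, nut2, nut3, nut4, nut5, nut6, cap may be knocked a few centimetres aside while the robot is not near it.
It also fails if it takes over 210 s, if anything falls off the work surface, if the arm or the gripper's body presses on something with over 40 N, if the wrist force passes 120 N, or if a joint passes its speed limit or range.

## Robot

A 6-joint arm with a two-finger parallel gripper is mounted at the origin on the work surface. World frame = base frame: x ahead of the robot, y to its left, z up, the work surface at z = 0. Lengths are in m, angles in degrees, forces in N, time in s.
With the tool pointing down it reaches from about 0.4 to 0.825 m from the base axis. Payload 7 kg.
Tool frame: the origin (TCP) lies where the fingers leave the gripper's body, on its centre line; the fingertips stand 66 mm ahead of it and the grasp point (between the pads) lies 47 mm ahead of it; z points along the fingers, y is the direction in which the jaws open and shut (so a half turn about z gives the same grasp; the last joint's range is limited). The gripper opens to 88 mm and grips with 3 to 60 N. Pads are 19 mm wide; open, the fingers measure 130 mm over their backs; the gripper's body (78 mm by 193 mm) begins 47 mm behind the grasp point.
Start: joints at [-55.17, 20.546, 0.682, 0, -70.136, -16.507], TCP at [0.212, -0.641, 0.292] pointing down, gripper open.
Joint ranges: [-176.03, 176.03], [-82.01, 121.73], [-58.28, 71.71], [-173.87, 95.51], [-174.79, -0.11], [-173.66, 173.66]. Speed limits (degrees/s): [136.94, 136.94, 172.46, 180, 180, 180].

## Interface

Orientations are given as [roll, pitch, yaw] about the fixed x, y, z axes, in that order (R = Rz(yaw) Ry(pitch) Rx(roll)).
In Python, from plant import get_obs, snapshot, close_job gives the robot as it stands.
- The arm moves only by the tool play_rows, never from a script. Its argument "series" is a list of rows, each a list of 5 numbers: the opening in per cent of the stroke, from 0 (shut) to 100 (fully open), then the shift along the tool's x, y, z in m, then the turn about the tool's z in degrees. In form: [[jaw, dx, dy, dz, spin], ...]. A call has 1 to 10 rows; each row is the pose to reach, as a shift and turn from the pose commanded when the call began, along the tool's axes at that moment; what a row does not reach only later rows make up. A row lasts 1/10 s, in which the tool goes at most 50 mm and 8.59 degrees, less where a joint would pass 70% of its speed; a pose out of reach is approached as far as the arm can. A call with a gripper value outside its range is refused whole. The fingers move at their own pace and stop on an object; the grip force is fixed at half the most. Time passes only in rows, so rows that repeat a pose let the fingers close. It gives the time, the measured TCP pose, the force and the opening at its end, in the units of the state.
- get_obs(): the state, without advancing time (a new reading comes with each control period).
- snapshot(name): name is "scene" or "side" or "wrist"; returns a dict with "frame" (480x640x3 uint8, red, green, blue), "z_map" (480x640 float32, m along the optical axis (not along the pixel's ray), 0 where there is no reading), "mtx" (3x3 intrinsics, pixels), "camera_from_world" (4x4, takes a point from world to camera coordinates); the wrist camera has in their place "tool_from_camera" (4x4, takes a point from camera to tool coordinates, whose origin is the TCP and whose axes are the flange's). Camera axes: x right, y up, looking along -z (the intrinsics and any distortion apply to the point x, -y, -z); pixel columns grow to the right and rows downward; lengths in m; the calibration is good to about 2 mm. A picture is of the moment at which its call begins: read the wrist's pose just before it.
- close_job(): hands the job in, once; it reports no verdict.
The state is a dict: "clock": time; "joint_pos": joint angles; "qvel": joint speeds; "tau": joint torques, N m; "tool_pos": TCP position; "orientation": TCP orientation; "force": force on the tool from outside, world axes, zero at the start; "moment": the same for the moment, N m; "opening": finger opening in m.
Only numpy, scipy, OpenCV 4.12 (cv2) and the standard library are available. Lean on these libraries where they do the work, as an engineer would, in place of code of your own. Each camera call takes 0.05 s, during which the arm holds its last target.

## Working session

There is one attempt and no reset: what is moved stays moved. The work goes in short steps, Python scripts to look and compute and a tool call to move; the robot and the scene stay as the last step left them, time stands still between calls to the robot, and variables do not carry over. Pictures are saved under pics/ and viewed, and the job is handed in when it is done.

Besides the shell and the picture viewer there is one more tool, called by a JSON object that holds its "name" and its "arguments", one argument or row to a line. play_rows: Moves the arm, as the interface text tells. Its arguments: {"type":"object","properties":{"series":{"type":"array"}},"required":["series"]}

```bash
mkdir -p pics; ls; cat > h.py <<'E'
import numpy as np, cv2
from plant import get_obs, snapshot, close_job
from scipy.spatial.transform import Rotation as R
def T_tool(o=None):
    o=o or get_obs(); T=np.eye(4); T[:3,:3]=R.from_euler('xyz',o['orientation'],degrees=True).as_matrix(); T[:3,3]=o['tool_pos']; return T
def shot(name,fn=None):
    T=T_tool(); s=snapshot(name)
    s['wfc']= T@s['tool_from_camera'] if name=='wrist' else np.linalg.inv(s['camera_from_world'])
    if fn: cv2.imwrite('pics/'+fn,s['frame'][:,:,::-1]); np.savez('pics/'+fn[:-4]+'.npz',f=s['frame'],z=s['z_map'],K=s['mtx'],w=s['wfc'])
    return s
def load(fn):
    d=np.load('pics/'+fn+'.npz'); return dict(frame=d['f'],z_map=d['z'],mtx=d['K'],wfc=d['w'])
def cloud(s):
    z=s['z_map'];K=s['mtx'];v,u=np.mgrid[:z.shape[0],:z.shape[1]]
    p=np.stack([(u-K[0,2])/K[0,0]*z,-(v-K[1,2])/K[1,1]*z,-z],-1)
    return p@s['wfc'][:3,:3].T+s['wfc'][:3,3]
def onplane(s,u,v,h):
    K=s['mtx'];d=s['wfc'][:3,:3]@np.array([(u-K[0,2])/K[0,0],-(v-K[1,2])/K[1,1],-1]);c=s['wfc'][:3,3]
    return c+d*(h-c[2])/d[2]
def proj(s,p):
    q=np.linalg.inv(s['wfc'])@np.r_[p,1];K=s['mtx'];return K[0,0]*q[0]/-q[2]+K[0,2],K[1,1]*-q[1]/-q[2]+K[1,2]
def crop(s,fn,u0,v0,u1,v1,k):
    cv2.imwrite('pics/'+fn,cv2.resize(s['frame'][v0:v1,u0:u1,::-1],None,fx=k,fy=k,interpolation=cv2.INTER_CUBIC))
E
python3 - <<'E'
from h import *
print(get_obs())
for n in ['scene','side','wrist']:
    s=shot(n,n+'0.png'); print(n,s['mtx'].round(1).tolist(),s['wfc'].round(3).tolist(),[k for k in s])
E
```

```text
pics
{'clock': 0.0, 'joint_pos': array([-5.51699303e+01,  2.05915801e+01,  6.31983730e-01, -2.11865876e-02,
       -7.01364081e+01, -1.65080958e+01]), 'qvel': array([-0.00128981, -0.00541744, -0.0273128 ,  0.00466505,  0.01506307,
        0.06596156]), 'tau': array([ 2.59520284e-04, -5.82711554e+01,  2.93058801e+01,  6.99719220e+00,
        7.02770718e-03, -1.38980645e-04]), 'tool_pos': array([ 0.21206114, -0.64040127,  0.29120402]), 'orientation': array([ 1.79902293e+02, -8.18696833e-03, -1.61685235e+02]), 'force': array([-0.67693289,  0.97969077,  0.02305714]), 'moment': array([-0.02150533,  0.01650657, -0.01813629]), 'opening': 0.08765859787608853}
scene [[548.4, 0.0, 320.2], [0.0, 548.4, 231.2], [0.0, 0.0, 1.0]] [[0.471, -0.714, 0.518, 1.254], [0.882, 0.384, -0.273, -0.357], [-0.005, 0.586, 0.81, 1.145], [0.0, 0.0, 0.0, 1.0]] ['frame', 'z_map', 'mtx', 'camera_from_world', 'wfc']
side [[457.7, 0.0, 318.9], [0.0, 457.7, 245.5], [0.0, 0.0, 1.0]] [[0.781, 0.331, -0.53, 0.108], [-0.624, 0.388, -0.678, -0.599], [-0.019, 0.86, 0.509, 0.588], [0.0, 0.0, 0.0, 1.0]] ['frame', 'z_map', 'mtx', 'camera_from_world', 'wfc']
wrist [[330.7, 0.0, 321.3], [0.0, 330.7, 241.1], [0.0, 0.0, 1.0]] [[-0.314, -0.912, -0.264, 0.141], [0.95, -0.301, -0.089, -0.663], [0.002, -0.278, 0.961, 0.383], [0.0, 0.0, 0.0, 1.0]] ['frame', 'z_map', 'mtx', 'tool_from_camera', 'wfc']
```

View pics/scene0.png

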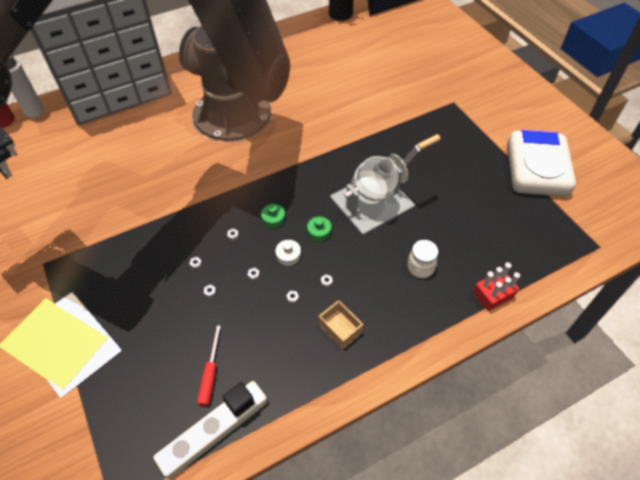

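View pics/side0.png

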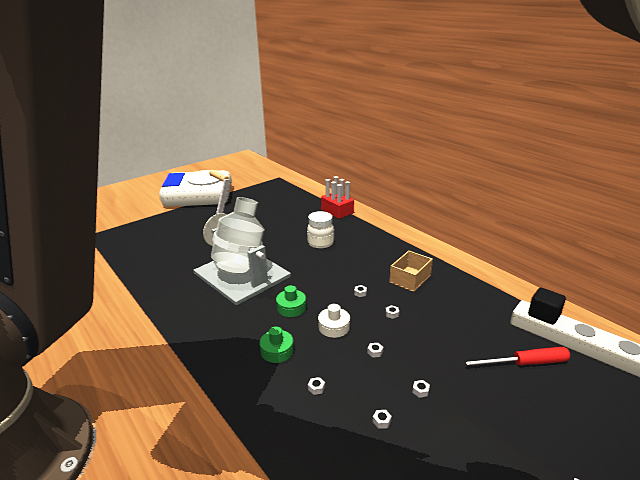

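View pics/wrist0.png

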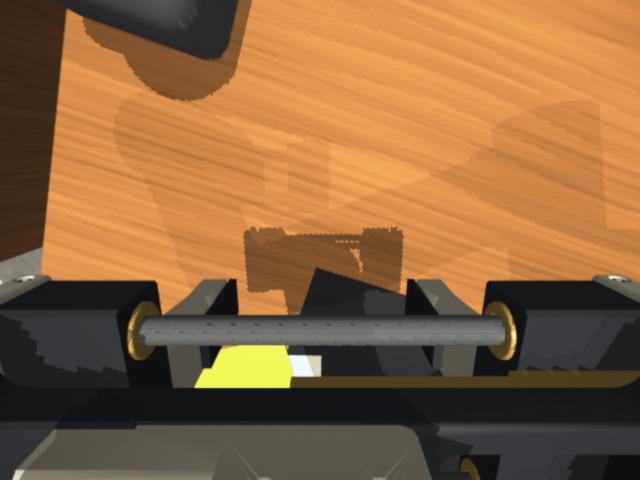

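The scene view shows six nuts, at (232,233), (195,262), (209,290), (253,273), (292,296) and (326,280). The white cap is at (288,252) and the two green look-alikes at (273,215) and (319,228). The leaning bottle is at (375,185), with its grip bar at (429,142). Next I'll take measurements.

```bash
python3 - <<'E'
from h import *
A=load('scene0');B=load('side0')
pa=[(232,233),(195,262),(209,290),(253,273),(292,296),(326,280)]
pb=[(316,385),(382,418),(421,388),(375,349),(392,312),(361,291)]
def blob(s,p,r=14):
    u,v=p;f=s['frame'][v-r:v+r,u-r:u+r].astype(int);m=(f.min(2)>95)
    n,l,st,c=cv2.connectedComponentsWithStats(m.astype(np.uint8))
    hull=np.argwhere(m)[:,::-1].astype(np.float32)
    (cx,cy),(w,h),_=cv2.minAreaRect(hull); mm=cv2.moments(cv2.convexHull(hull)); 
    return u-r+mm['m10']/mm['m00'],v-r+mm['m01']/mm['m00']
for a,b in zip(pa,pb):
    qa=blob(A,a);qb=blob(B,b)
    print(np.round(qa,1),np.round(qb,1),onplane(A,*qa,.010).round(4),onplane(B,*qb,.010).round(4))
for s,n in((A,'scene'),(B,'side')):
    print(n)
    P=cloud(s)
    for (u,v) in ([(288,246),(288,258),(273,209),(319,222),(424,246),(340,320),(208,385),(429,142),(400,165),(385,160)] if n=='scene' else [(334,310),(291,291),(276,332),(320,218),(411,265),(540,356),(215,175),(223,190),(246,203),(262,268),(240,240)]):
        print((u,v),P[v,u].round(3))
crop(A,'c1.png',300,110,460,240,5); crop(B,'c2.png',180,150,340,310,4)
E
```

```text
[232.4 233.1] [315.8 385.3] [ 0.4275 -0.1749  0.01  ] [ 0.4255 -0.1774  0.01  ]
[194.9 261.5] [381.6 418.1] [ 0.4633 -0.2894  0.01  ] [ 0.4622 -0.2911  0.01  ]
[209.  289.8] [420.7 388. ] [ 0.5547 -0.2881  0.01  ] [ 0.5525 -0.2901  0.01  ]
[253.  272.5] [374.7 349.1] [ 0.5602 -0.1765  0.01  ] [ 0.5585 -0.1788  0.01  ]
[292.1 295.5] [392.  311.4] [ 0.6617 -0.1213  0.01  ] [ 0.6599 -0.1248  0.01  ]
[326.1 279.5] [360.  290.5] [ 0.6612 -0.0299  0.01  ] [ 0.659  -0.0329  0.01  ]
scene
(288, 246) [ 0.555 -0.077  0.049]
(288, 258) [ 0.572 -0.087  0.025]
(273, 209) [ 0.437 -0.062  0.052]
(319, 222) [0.526 0.023 0.048]
(424, 246) [0.724 0.198 0.076]
(340, 320) [ 0.767 -0.051  0.001]
(208, 385) [ 0.776 -0.375  0.022]
(429, 142) [0.541 0.316 0.2  ]
(400, 165) [0.505 0.269 0.11 ]
(385, 160) [0.521 0.206 0.175]
side
(334, 310) [ 0.543 -0.085  0.049]
(291, 291) [0.515 0.014 0.05 ]
(276, 332) [ 0.426 -0.066  0.048]
(320, 218) [0.724 0.182 0.077]
(411, 265) [ 0.815 -0.037  0.011]
(540, 356) [ 0.753 -0.379  0.022]
(215, 175) [0.53  0.32  0.198]
(223, 190) [0.526 0.28  0.176]
(246, 203) [0.525 0.178 0.181]
(262, 268) [0.516 0.121 0.05 ]
(240, 240) [0.487 0.15  0.118]
```

View pics/c1.png

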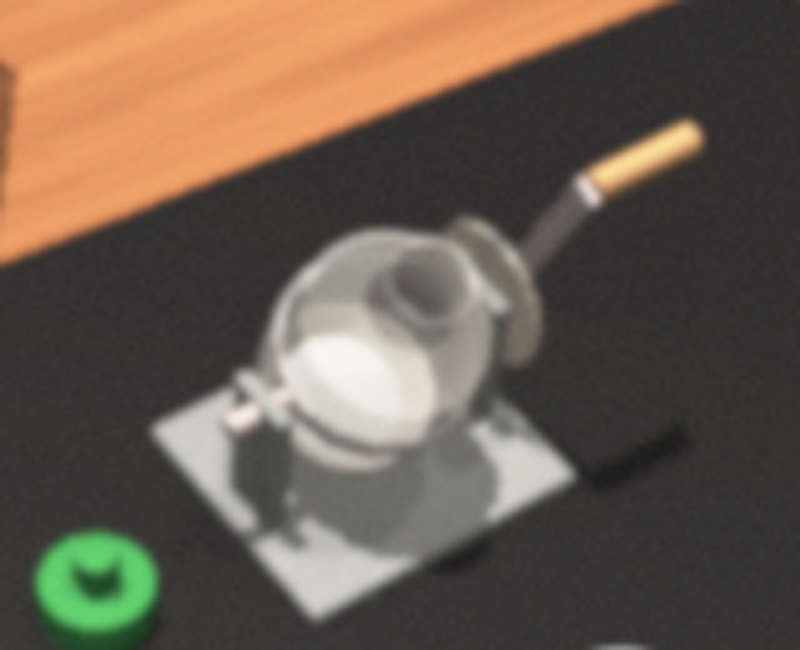

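View pics/c2.png

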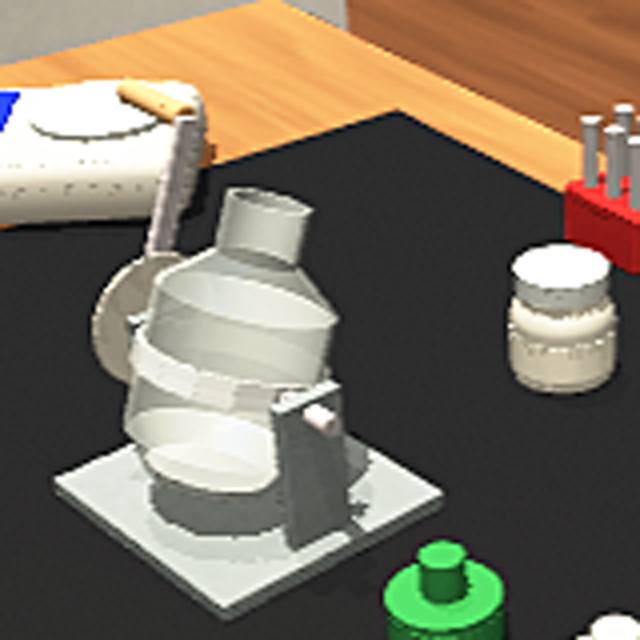

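```bash
python3 - <<'E'
from h import *
A=load('scene0');B=load('side0')
for s,l in((A,[(330.4,195.6),(363.6,234.4),(415.4,204.4)]),(B,[(193.75,270.5),(236.25,303.75),(290.5,273)])):
    c=[onplane(s,*p,.012)[:2] for p in l]
    print(np.round(c,4),np.linalg.norm(c[1]-c[0]),np.linalg.norm(c[2]-c[1]),'centre',(c[0]+c[2])/2, 'yaw e01',np.degrees(np.arctan2(*(c[1]-c[0])[::-1])),'e12',np.degrees(np.arctan2(*(c[2]-c[1])[::-1])))
# grip bar cloud : wooden pixels
for s,(u0,v0,u1,v1) in((A,(414,130,445,155)),(B,(205,168,232,182))):
    P=cloud(s)[v0:v1,u0:u1].reshape(-1,3);f=s['frame'][v0:v1,u0:u1].reshape(-1,3).astype(int)
    m=(f[:,0]-f[:,2]>60)&(P[:,2]>.15); Q=P[m];c=Q.mean(0);_,_,vt=np.linalg.svd(Q-c);t=(Q-c)@vt[0]
    print('bar',m.sum(),c.round(4),vt[0].round(3),t.min(),t.max(),Q[:,2].min(),Q[:,2].max(), (c+vt[0]*t.min()).round(3),(c+vt[0]*t.max()).round(3))
E
```

```text
[[0.439  0.1037]
 [0.5906 0.1166]
 [0.5718 0.2867]] 0.152219314884222 0.17115300884803933 centre [0.50535829 0.19519794] yaw e01 4.8500749506458245 e12 96.33660121898991
[[0.42   0.2652]
 [0.4328 0.0944]
 [0.5832 0.1139]] 0.1713429330491588 0.15161707308846376 centre [0.50160223 0.1895636 ] yaw e01 -85.70825807609118 e12 7.406689753313419
bar 121 [0.5397 0.3162 0.2019] [ 0.082 -0.997 -0.001] -0.03252129932243685 0.031071686738728257 0.19554722308575778 0.20883983304584453 [0.537 0.349 0.202] [0.542 0.285 0.202]
bar 100 [0.5193 0.2821 0.2134] [ 0.391  0.848 -0.357] -1.0425650547362226 0.06263127674541487 0.19597754497249842 0.5882460638965403 [ 0.111 -0.602  0.586] [0.544 0.335 0.191]
```

Scene and side agree. The cradle is at about (0.5035, 0.1925) with yaw about 5.5°, and the bottle leans about 23°. Its bar height and edge lengths match the given sizes. I'll move above the nuts and look with the wrist camera.

```bash
cat >> h.py <<'E'
def plan(x,y,z,yaw=None,o=None):
    o=o or get_obs(); T=T_tool(o); d=T[:3,:3].T@(np.array([x,y,z])-T[:3,3])
    cy=o['orientation'][2]; sp=0 if yaw is None else (cy-yaw+180)%360-180
    n=max(np.linalg.norm(d)/.05,abs(sp)/8.59)
    print('plan',d.round(4),'spin',round(sp,2),'rows',round(n,1))
E
python3 - <<'E'
from h import *
plan(.55,-.12,.4,-84.5)
E
```

```text
plan [-0.4844  0.3881 -0.1081] spin -77.18 rows 12.6
```

{"name": "play_rows", "arguments": {
  "series": [
    [100,-0.4844,0.3881,-0.1081,-77.2],
    [100,-0.4844,0.3881,-0.1081,-77.2],
    [100,-0.4844,0.3881,-0.1081,-77.2],
    [100,-0.4844,0.3881,-0.1081,-77.2],
    [100,-0.4844,0.3881,-0.1081,-77.2],
    [100,-0.4844,0.3881,-0.1081,-77.2],
    [100,-0.4844,0.3881,-0.1081,-77.2],
    [100,-0.4844,0.3881,-0.1081,-77.2],
    [100,-0.4844,0.3881,-0.1081,-77.2],
    [100,-0.4844,0.3881,-0.1081,-77.2]
  ]
}}

```text
clock: 1.15
tool_pos: [0.4808, -0.2255, 0.3784]
orientation: [-180.0, 0.0, -84.2]
force: [0.8, -0.2, -0.4]
opening: 0.0877
```

```bash
python3 - <<'E'
from h import *
plan(.55,-.12,.4,-84.5); print(get_obs()['joint_pos'])
E
```

```text
plan [-0.098  -0.0795 -0.0215] spin 0.34 rows 2.6
[-3.96215265e+00  4.22161929e+00 -9.23329061e+00 -4.68408710e-03
 -7.65241401e+01  9.80300683e+00]
```

{"name": "play_rows", "arguments": {
  "series": [
    [100,-0.098,-0.0795,-0.0215,0.3],
    [100,-0.098,-0.0795,-0.0215,0.3],
    [100,-0.098,-0.0795,-0.0215,0.3],
    [100,-0.098,-0.0795,-0.0215,0.3],
    [100,-0.098,-0.0795,-0.0215,0.3]
  ]
}}

```text
clock: 1.65
tool_pos: [0.5501, -0.1217, 0.399]
orientation: [179.9, 0.0, -84.7]
force: [0.3, -0.3, 0.2]
opening: 0.0878
```

```bash
python3 - <<'E'
from h import *
o=get_obs();print(o['tool_pos'],o['orientation'])
s=shot('wrist','w1.png')
E
```

```text
[ 0.55006767 -0.12165883  0.3989519 ] [ 1.79943401e+02  5.87661563e-03 -8.46873803e+01]
```

View pics/w1.png

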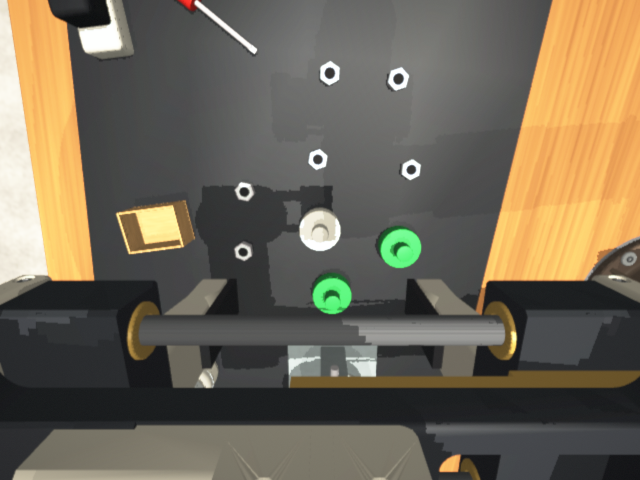

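The wrist view shows the six nuts at (330,73), (398,79), (318,159), (411,170), (244,191) and (243,252). The white cap is at (320,230). I'll measure the hexagon orientations on a rectified top view.

```bash
cat >> h.py <<'E'
def rect(s,x0,x1,y0,y1,h,ppm):
    # ortho view of plane z=h; image col = -x.. use col=(x-x0), row=(y1-y)
    W=int((x1-x0)*ppm);H=int((y1-y0)*ppm)
    src=np.float32([proj(s,(x,y,h)) for x,y in((x0,y1),(x1,y1),(x1,y0),(x0,y0))]);dst=np.float32([(0,0),(W,0),(W,H),(0,H)])
    return cv2.warpPerspective(s['frame'],cv2.getPerspectiveTransform(src,dst),(W,H),flags=cv2.INTER_CUBIC)
def nutpose(s,x,y,r=.028,ppm=4000,fn=None,h=.013):
    im=rect(s,x-r,x+r,y-r,y+r,h,ppm); g=cv2.GaussianBlur(im.min(2),(0,0),4)
    n=g.shape[0]; v,u=np.mgrid[:n,:n]
    from scipy.optimize import minimize
    # template: hexagon bright with dark bore; score over (cx,cy,ang)
    gf=g.astype(float)
    def sc(p):
        c=0
        th=np.radians(p[2])
        dx=(u-n/2)/ppm-p[0];dy=-(v-n/2)/ppm-p[1]
        d=np.max([np.abs(dx*np.cos(th+k*np.pi/3)+dy*np.sin(th+k*np.pi/3)) for k in range(3)],0)
        rr=np.hypot(dx,dy)
        w=1/(1+np.exp((d-.012)/.0007))
        ann=w*(rr>.0085)
        out=((d>.0135)&(d<.019))
        return -( (gf*ann).sum()/ann.sum()-(gf*out).sum()/out.sum() )
    best=None
    for a in range(0,60,10):
        q=minimize(sc,[0,0,a],method='Nelder-Mead',options=dict(initial_simplex=[[0,0,a],[.004,0,a],[0,.004,a],[0,0,a+8]],xatol=1e-4,fatol=1e-2,maxiter=120))
        if best is None or q.fun<best.fun: best=q
    if fn: cv2.imwrite('pics/'+fn,im[:,:,::-1])
    return x+best.x[0],y+best.x[1],(best.x[2]+30)%60-30,-best.fun
E
python3 - <<'E'
from h import *
s=load('w1')
P=cloud(s);print('bench z',np.median(P[100:140,350:380,2]))
ims=[]
for i,(u,v) in enumerate([(411,170),(398,79),(330,73),(318,159),(244,191),(243,252)]):
    p=onplane(s,u,v,.013); q=nutpose(s,p[0],p[1],fn='t.png'); print(i,np.round(q,4))
    im=cv2.imread('pics/t.png'); c=((q[0]-p[0]+.028)*4000,(.028-(q[1]-p[1]))*4000)
    for k in range(6):
        a=[np.radians(q[2]+30+60*j) for j in(k,k+1)]; pt=[(int(c[0]+55.4*np.cos(b)),int(c[1]-55.4*np.sin(b))) for b in a]
        cv2.line(im,*pt,(0,0,255),1)
    ims.append(im)
cv2.imwrite('pics/hex.png',np.vstack([np.hstack(ims[:3]),np.hstack(ims[3:])]))
E
```

```text
bench z -0.00021684065008500952Traceback (most recent call last):
  File "<stdin>", line 6, in <module>
  File "h.py", line 52, in nutpose
    q=minimize(sc,[0,0,a],method='Nelder-Mead',options=dict(initial_simplex=[[0,0,a],[.004,0,a],[0,.004,a],[0,0,a+8]],xatol=1e-4,fatol=1e-2,maxiter=120))
    res = _minimize_neldermead(fun, x0, args, callback, bounds=bounds,
                               **options)
    fsim[k] = func(sim[k])
              ~~~~^^^^^^^^
    fx = function(np.copy(x), *(wrapper_args + args))
  File "h.py", line 49, in sc
    return -( (gf*ann).sum()/ann.sum()-(gf*out).sum()/out.sum() )
               ~~^~~~
ValueError: operands could not be broadcast together with shapes (223,224) (223,223)
```

```bash
sed -i 's/W=int((x1-x0)\*ppm);H=int((y1-y0)\*ppm)/W=round((x1-x0)*ppm);H=round((y1-y0)*ppm)/' h.py
cat >> h.py <<'E'
def nuts(s,pix,out):
    ims=[];res=[]
    for i,(u,v) in enumerate(pix):
        p=onplane(s,u,v,.013); q=nutpose(s,p[0],p[1],fn='t.png'); print(i,np.round(q,4)); res.append(q)
        im=cv2.imread('pics/t.png'); c=((q[0]-p[0]+.028)*4000,(.028-(q[1]-p[1]))*4000)
        for k in range(6):
            a=[np.radians(q[2]+30+60*j) for j in(k,k+1)]; pt=[(int(c[0]+55.4*np.cos(b)),int(c[1]-55.4*np.sin(b))) for b in a]
            cv2.line(im,*pt,(0,0,255),1)
        ims.append(im)
    if len(ims)==6: ims=[np.hstack(ims[:3]),np.hstack(ims[3:])]; cv2.imwrite('pics/'+out,np.vstack(ims))
    else: cv2.imwrite('pics/'+out,np.hstack(ims))
    return res
E
python3 - <<'E'
from h import *
nuts(load('w1'),[(411,170),(398,79),(330,73),(318,159),(244,191),(243,252)],'hex.png')
E
```

```text
0 [  0.4269  -0.1746   2.7275 134.8952]
1 [  0.4631  -0.2887  -7.6059 117.6966]
2 [  0.5538  -0.2872   3.5641 119.3095]
3 [  0.5597  -0.1763  -5.541  125.9374]
4 [ 6.610000e-01 -1.217000e-01  2.462890e+01  1.279411e+02]
5 [ 6.60400e-01 -3.03000e-02  1.14213e+01  1.29219e+02]
```

View pics/hex.png

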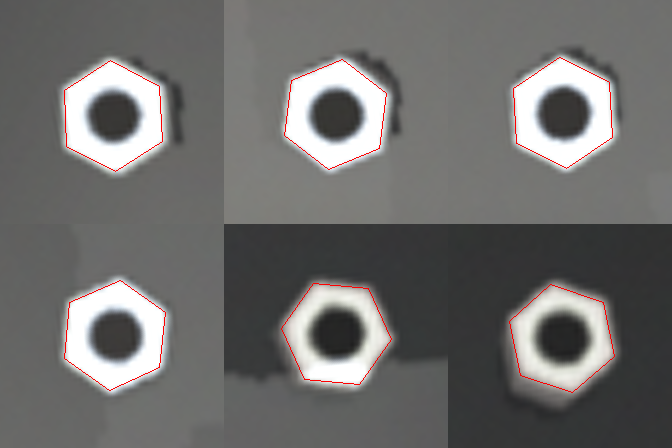

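```bash
python3 - <<'E'
from h import *
plan(.536,.317,.36,-84.7)
E
```

```text
plan [-0.4388 -0.0266  0.039 ] spin -0.05 rows 8.8
```

{"name": "play_rows", "arguments": {
  "series": [
    [60,-0.439,-0.0266,0.039,0],
    [60,-0.439,-0.0266,0.039,0],
    [60,-0.439,-0.0266,0.039,0],
    [60,-0.439,-0.0266,0.039,0],
    [60,-0.439,-0.0266,0.039,0],
    [60,-0.439,-0.0266,0.039,0],
    [60,-0.439,-0.0266,0.039,0],
    [60,-0.439,-0.0266,0.039,0],
    [60,-0.439,-0.0266,0.039,0],
    [60,-0.439,-0.0266,0.039,0]
  ]
}}

```text
clock: 2.7
tool_pos: [0.5362, 0.3201, 0.3585]
orientation: [179.9, -0.1, -84.7]
force: [-0.6, -1.3, 0.2]
opening: 0.0527
```

```bash
python3 - <<'E'
from h import *
o=get_obs();print(o['tool_pos'],o['orientation'])
s=shot('wrist','w2.png'); plan(.536,.317,.244,-84.7)
E
```

```text
[0.53616349 0.3200822  0.35851548] [ 1.79890617e+02 -5.92297052e-02 -8.46685934e+01]
plan [0.0009 0.0002 0.1151] spin -0.01 rows 2.3
```

View pics/w2.png

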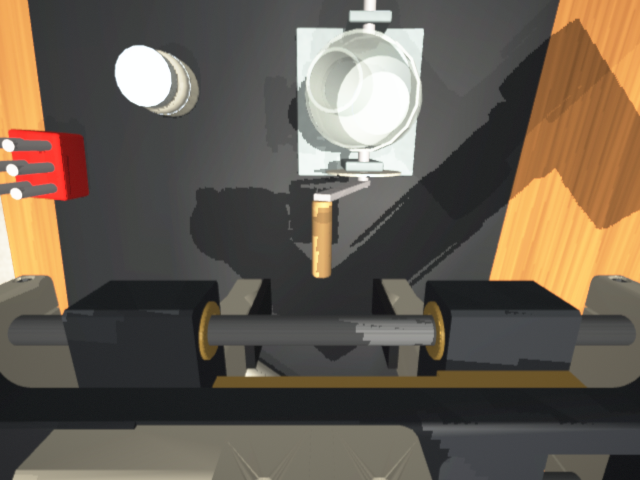

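```bash
python3 - <<'E'
from h import *
s=load('w2')
for u,v,h in[(322,200,.2),(321,275,.2),(330,240,.197),(312,240,.197)]: print(u,v,onplane(s,u,v,h).round(4))
c=[onplane(s,u,v,.012) for u,v in[(297,28),(423,28),(297.5,176),(413,176)]]
print(np.round(c,4),np.linalg.norm(c[1]-c[0]),np.linalg.norm(c[2]-c[0]),np.mean(c,0)); print(cloud(s)[210:270:15,320])
crop(s,'c3.png',280,10,440,190,4)
E
```

```text
322 200 [0.5384 0.2856 0.2   ]
321 275 [0.5336 0.3465 0.2   ]
330 240 [0.5291 0.3173 0.197 ]
312 240 [0.5433 0.3187 0.197 ]
[[0.5822 0.1183 0.012 ]
 [0.4363 0.1046 0.012 ]
 [0.5693 0.2871 0.012 ]
 [0.4192 0.2732 0.012 ]] 0.1464703316852183 0.16932244040458924 [0.50177377 0.19578368 0.012     ]
[[0.53928121 0.292921   0.20258458]
 [0.538207   0.30464968 0.20214606]
 [0.53712731 0.31643427 0.20273094]
 [0.53600434 0.32869379 0.20267536]]
```

View pics/c3.png

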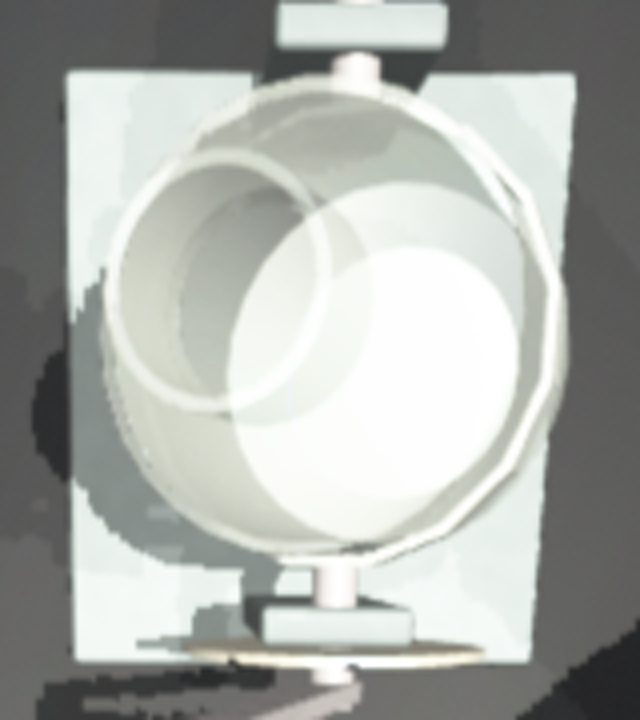

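{"name": "play_rows", "arguments": {
  "series": [
    [60,0.001,0.0005,0.03,0],
    [60,0.001,0.0005,0.06,0],
    [60,0.001,0.0005,0.09,0],
    [60,0.001,0.0005,0.115,0],
    [60,0.001,0.0005,0.115,0],
    [24,0.001,0.0005,0.115,0],
    [24,0.001,0.0005,0.115,0],
    [24,0.001,0.0005,0.115,0],
    [24,0.001,0.0005,0.115,0]
  ]
}}

```text
clock: 3.65
tool_pos: [0.5364, 0.3164, 0.2467]
orientation: [-179.9, 0.1, -84.8]
force: [-0.2, 0.0, -0.2]
opening: 0.0259
```

```bash
python3 - <<'E'
from h import *
o=get_obs();print(o['tool_pos'],o['orientation'],o['force'],o['opening'])
s=shot('scene','s2.png'); crop(s,'c4.png',330,90,460,220,5)
E
```

```text
[0.53641877 0.31636851 0.24671449] [-1.79914861e+02  6.90618548e-02 -8.47814534e+01] [-0.19999191  0.04015387 -0.24558398] 0.025873346147365184
```

View pics/c4.png

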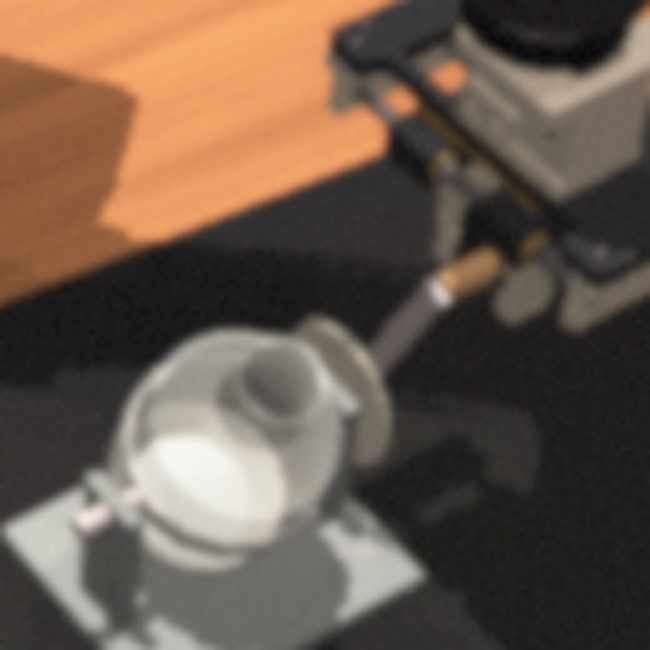

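{"name": "play_rows", "arguments": {
  "series": [
    [24,0,0.006,-0.002,0],
    [24,0,0.012,-0.004,0],
    [24,0,0.018,-0.006,0],
    [24,0,0.024,-0.007,0],
    [24,0,0.03,-0.008,0],
    [24,0,0.036,-0.009,0],
    [24,0,0.042,-0.009,0],
    [24,0,0.045,-0.009,0],
    [24,0,0.045,-0.009,0]
  ]
}}

```text
clock: 4.6
tool_pos: [0.4903, 0.3119, 0.254]
orientation: [179.9, -0.0, -84.8]
force: [0.5, -0.3, 0.1]
opening: 0.0211
```

```bash
python3 - <<'E'
from h import *
o=get_obs();print(o['tool_pos'],o['orientation'],o['force'],o['opening'])
s=shot('side','s3.png'); crop(s,'c5.png',180,140,310,310,4)
E
```

```text
[0.49030089 0.31186811 0.25403023] [ 1.79918181e+02 -3.09204004e-02 -8.47598255e+01] [ 0.51029075 -0.34986958  0.12437135] 0.02111296958858681
```

View pics/c5.png

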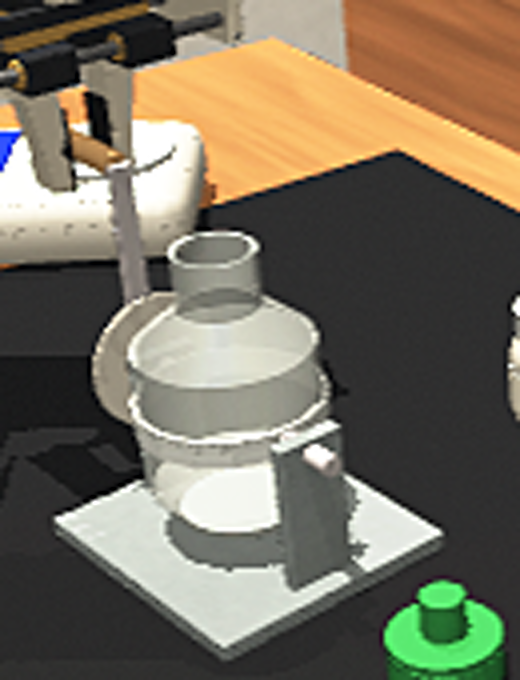

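{"name": "play_rows", "arguments": {
  "series": [
    [24,0,0.002,0,0],
    [24,0,0.004,0,0],
    [24,0,0.005,0,0],
    [24,0,0.005,0,0]
  ]
}}

```text
clock: 5.05
tool_pos: [0.4889, 0.3117, 0.2539]
orientation: [-179.8, -0.0, -84.8]
force: [18.2, -1.1, -9.9]
opening: 0.0214
```

Contact with the upright stop is felt (18 N, with the arm stalled). I'll back off 4 mm, open and lift, then look.

{"name": "play_rows", "arguments": {
  "series": [
    [24,0,-0.007,0,0],
    [24,0,-0.007,0,0],
    [60,0,-0.007,0,0],
    [60,0,-0.007,0,0],
    [60,0,-0.007,-0.04,0],
    [60,0,-0.007,-0.08,0],
    [60,0,-0.007,-0.12,0],
    [60,0,-0.007,-0.12,0],
    [60,0,-0.007,-0.12,0]
  ]
}}

```text
clock: 5.95
tool_pos: [0.493, 0.3125, 0.3755]
orientation: [-179.9, 0.1, -84.8]
force: [0.2, 1.0, -1.5]
opening: 0.0523
```

```bash
python3 - <<'E'
from h import *
o=get_obs();print(o['tool_pos'],o['orientation'],o['force'],o['opening'])
s=shot('wrist','w3.png'); crop(s,'c6.png',220,0,420,200,4); 
s=shot('side','s4.png'); crop(s,'c7.png',180,140,310,310,4)
E
```

```text
[0.4929786  0.31251858 0.37554718] [-1.79923430e+02  1.14694584e-01 -8.47621017e+01] [ 0.23701663  1.04782289 -1.53179216] 0.05226008836331999
```

View pics/w3.png

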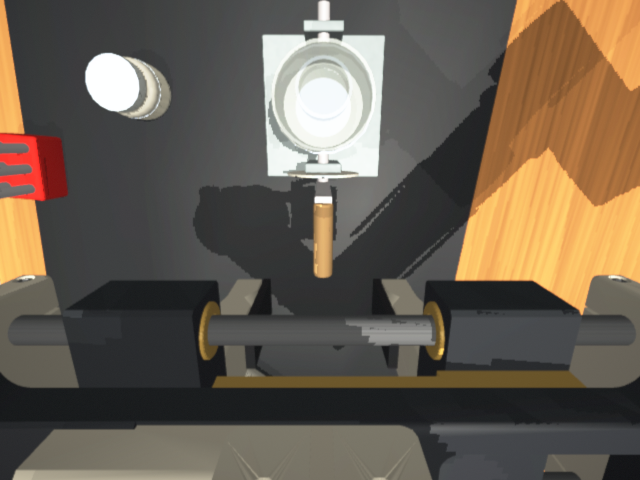

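View pics/c7.png

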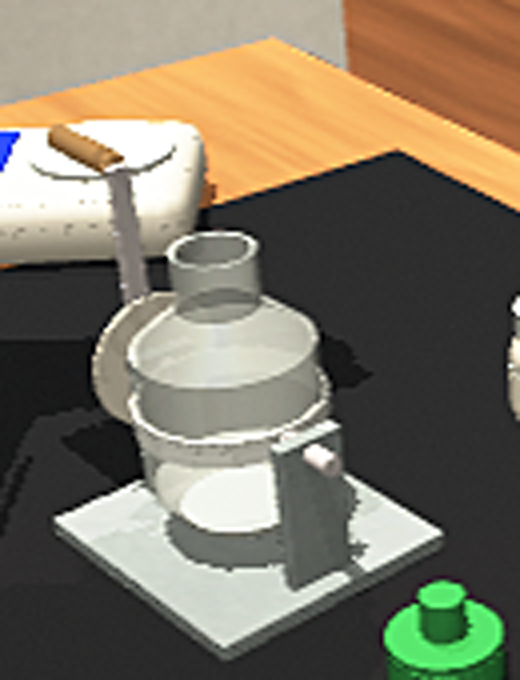

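The bottle is upright: in the wrist view the bar is at (323,240) and the rim at about (323,90). Next I'll measure the rim.

View pics/c6.png

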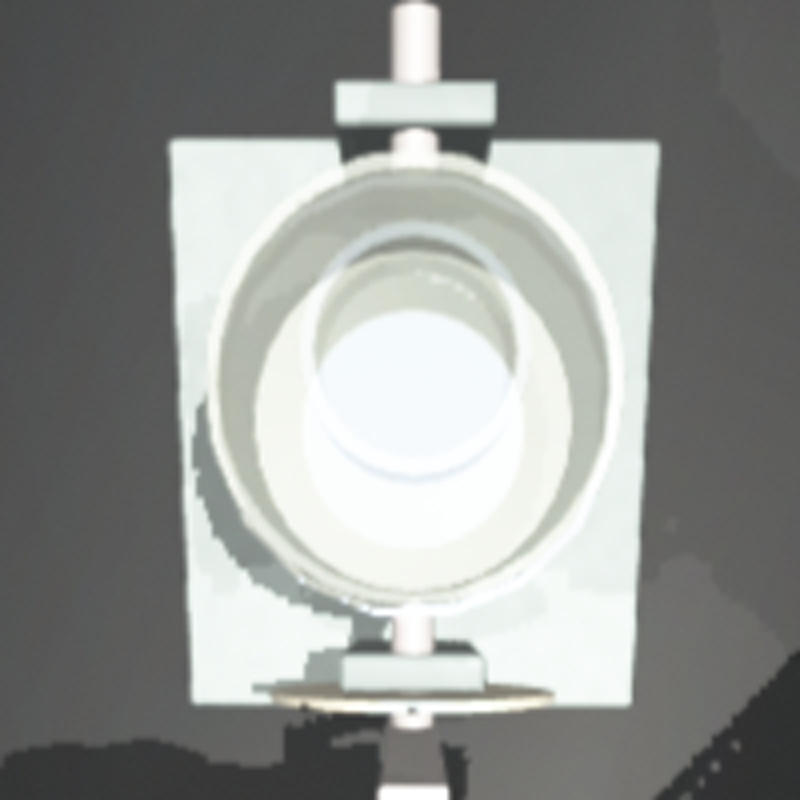

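```bash
python3 - <<'E'
from h import *
s=load('s4');crop(s,'c8.png',210,185,260,230,12)
s=shot('scene','s5.png');crop(s,'c9.png',345,135,415,195,10)
E
```

```text
(no output)
```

View pics/c8.png

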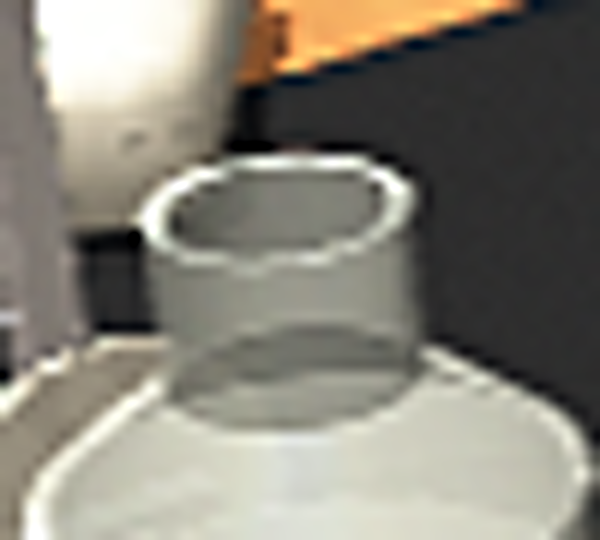

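View pics/c9.png

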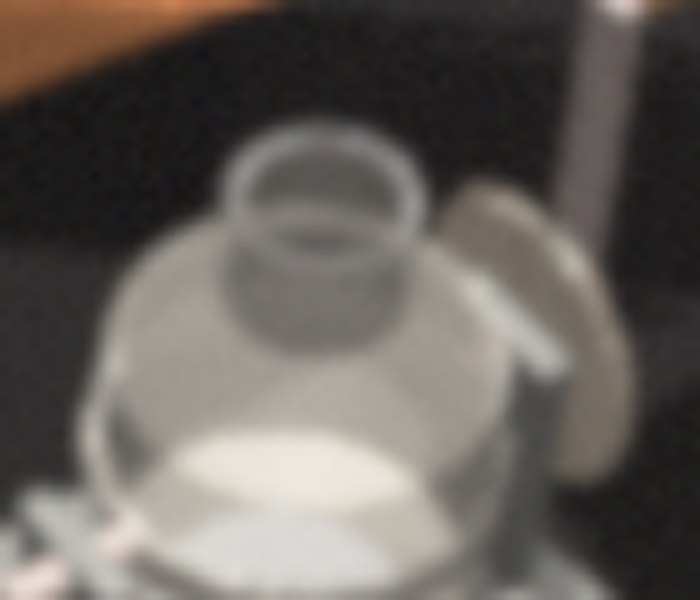

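```bash
python3 - <<'E'
from h import *
for n,u,v in(('w3',323.3,87.5),('s4',233.1,202.7),('s5',377.3,154.4)): print(n,onplane(load(n),u,v,.184).round(4))
s=load('w3')
# ellipse-based: project candidate circle and compare bounds
for c in [(.4995,.196),(.501,.194),(.503,.1925),(.5025,.196)]:
    for n in('w3','s4','s5'):
        t=np.linspace(0,2*np.pi,60);q=np.array([proj(load(n),(c[0]+.023*np.cos(a),c[1]+.023*np.sin(a),.184)) for a in t])
        print(c,n,q.min(0).round(1),q.max(0).round(1))
print('obs w3 [295,55.3]-[351.8,119.5]; s4 [221.8,197.9]-[244.3,207.3]; s5 [366.8,147]-[387.8,162]')
E
```

```text
w3 [0.5022 0.1955 0.184 ]
s4 [0.5019 0.1901 0.184 ]
s5 [0.5038 0.1946 0.184 ]
(0.4995, 0.196) w3 [297.3  55.8] [355.9 119.7]
(0.4995, 0.196) s4 [219.5 197.5] [241.8 206.9]
(0.4995, 0.196) s5 [367.3 146.2] [386.4 160.1]
(0.501, 0.194) w3 [295.6  52.7] [354.3 116.8]
(0.501, 0.194) s4 [220.6 197.6] [242.9 207. ]
(0.501, 0.194) s5 [366.9 146.8] [386.  160.8]
(0.503, 0.1925) w3 [293.2  50.2] [352.  114.6]
(0.503, 0.1925) s4 [221.8 197.5] [244.1 207. ]
(0.503, 0.1925) s5 [366.8 147.6] [386.  161.5]
(0.5025, 0.196) w3 [293.5  55.4] [352.1 119.3]
(0.5025, 0.196) s4 [220.7 197.1] [243.1 206.5]
(0.5025, 0.196) s5 [367.9 147. ] [387.1 160.9]
obs w3 [295,55.3]-[351.8,119.5]; s4 [221.8,197.9]-[244.3,207.3]; s5 [366.8,147]-[387.8,162]
```

The mouth is at about (0.5025, 0.1945), and the three cameras agree within 3 mm. First nut: nut A at (0.427, -0.175).

```bash
python3 - <<'E'
from h import *
plan(.4269,-.1746,.2,-87.3)
E
```

```text
plan [0.4784 0.1096 0.174 ] spin 2.53 rows 10.4
```

{"name": "play_rows", "arguments": {
  "series": [
    [50,0.478,0.1096,0.1,2.5],
    [50,0.478,0.1096,0.1,2.5],
    [50,0.478,0.1096,0.1,2.5],
    [50,0.478,0.1096,0.1,2.5],
    [50,0.478,0.1096,0.1,2.5],
    [50,0.478,0.1096,0.174,2.5],
    [50,0.478,0.1096,0.174,2.5],
    [50,0.478,0.1096,0.174,2.5],
    [50,0.478,0.1096,0.174,2.5],
    [50,0.478,0.1096,0.174,2.5]
  ]
}}

```text
clock: 7.1
tool_pos: [0.4294, -0.1532, 0.2103]
orientation: [179.9, 0.0, -87.2]
force: [1.3, 0.4, 0.8]
opening: 0.0437
```

{"name": "play_rows", "arguments": {
  "series": [
    [50,0,0,0,0],
    [50,0,0,0,0]
  ]
}}

```text
clock: 7.3
tool_pos: [0.4295, -0.1527, 0.2104]
orientation: [179.8, -0.0, -87.5]
force: [0.1, 0.6, 0.7]
opening: 0.0437
```

```bash
python3 - <<'E'
from h import *
s=shot('wrist','w4.png'); plan(.4269,-.1746,.069,-87.3); plan(.4269,-.1746,.12,-87.3)
E
```

```text
plan [0.0225 0.0042 0.1422] spin -0.05 rows 2.9
plan [0.0225 0.0043 0.0912] spin -0.05 rows 1.9
```

View pics/w4.png

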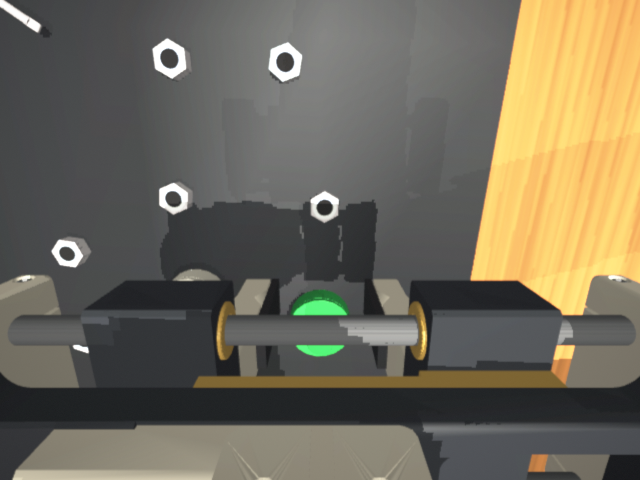

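```bash
python3 - <<'E'
from h import *
nuts(load('w4'),[(324,207),(286,62),(171,59),(174,198)],'hx.png')
E
```

```text
0 [  0.4269  -0.175    1.7558 123.2277]
1 [  0.4632  -0.2887  -6.8528 109.9225]
2 [  0.5535  -0.287    3.5589 136.0228]
3 [  0.5593  -0.1768  -4.812  138.0005]
```

{"name": "play_rows", "arguments": {
  "series": [
    [50,0.0226,0.0043,0.04,0],
    [50,0.0226,0.0043,0.08,0],
    [50,0.0226,0.0043,0.11,0],
    [50,0.0226,0.0043,0.13,0],
    [50,0.0226,0.0043,0.142,0],
    [50,0.0226,0.0043,0.142,0],
    [10,0.0226,0.0043,0.142,0],
    [10,0.0226,0.0043,0.142,0],
    [10,0.0226,0.0043,0.142,0],
    [10,0.0226,0.0043,0.142,0]
  ]
}}

```text
clock: 8.35
tool_pos: [0.4281, -0.1741, 0.0706]
orientation: [-179.9, 0.0, -87.3]
force: [-0.8, 3.0, 5.7]
opening: 0.0234
```

```bash
python3 - <<'E'
from h import *
o=get_obs();print(o['tool_pos'],o['orientation'],o['force'],o['opening'])
E
```

```text
[ 0.42805108 -0.17413835  0.07062154] [-1.79887219e+02  2.24104541e-03 -8.72629423e+01] [-0.82804854  2.96436697  5.66052321] 0.023383714414530434
```

{"name": "play_rows", "arguments": {
  "series": [
    [10,0,0,-0.03,0],
    [10,0,0,-0.07,0],
    [10,0,0,-0.12,0],
    [10,0,0,-0.16,0],
    [10,0,0,-0.2,0],
    [10,0,0,-0.24,0],
    [10,0,0,-0.24,0],
    [10,0,0,-0.24,0]
  ]
}}

```text
clock: 9.15
tool_pos: [0.4274, -0.1743, 0.3107]
orientation: [-179.8, 0.0, -87.3]
force: [-0.3, 0.8, -1.4]
opening: 0.0235
```

```bash
python3 - <<'E'
from h import *
o=get_obs();print(o['tool_pos'],o['orientation'],o['force'],o['opening'])
plan(.5025,.1945,.31,-84.5)
s=shot('side','s6.png'); p=[int(x) for x in proj(s,np.array(o['tool_pos'])+[0,0,-.066])];print(p); crop(s,'c10.png',p[0]-50,p[1]-50,p[0]+50,p[1]+40,6)
E
```

```text
[ 0.4273799  -0.1742968   0.31074038] [-1.79834340e+02  2.08095372e-02 -8.72982744e+01] [-0.25874837  0.75204541 -1.41063426] 0.02352091690142824
plan [-0.3648 -0.0924  0.0011] spin -2.8 rows 7.5
[311, 263]
```

View pics/c10.png

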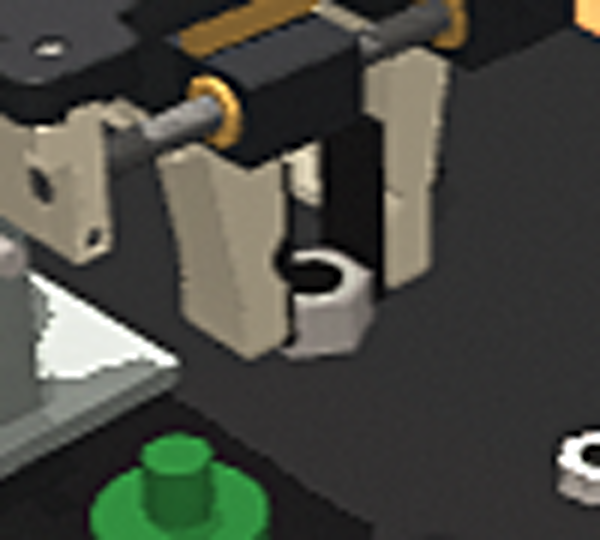

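The nut is held level. On to the mouth.

{"name": "play_rows", "arguments": {
  "series": [
    [10,-0.365,-0.0924,0,-2.8],
    [10,-0.365,-0.0924,0,-2.8],
    [10,-0.365,-0.0924,0,-2.8],
    [10,-0.365,-0.0924,0,-2.8],
    [10,-0.365,-0.0924,0,-2.8],
    [10,-0.365,-0.0924,0,-2.8],
    [10,-0.365,-0.0924,0,-2.8],
    [10,-0.365,-0.0924,0,-2.8],
    [10,-0.365,-0.0924,0,-2.8],
    [10,-0.365,-0.0924,0,-2.8]
  ]
}}

```text
clock: 10.2
tool_pos: [0.5017, 0.1948, 0.3078]
orientation: [179.8, -0.1, -84.4]
force: [0.7, -0.8, -0.3]
opening: 0.0237
```

```bash
python3 - <<'E'
from h import *
o=get_obs();print(o['tool_pos'],o['orientation'],o['force'],o['opening'])
plan(.5025,.1945,.254)
s=shot('side','s7.png');crop(s,'c11.png',180,110,320,240,5)
s=shot('scene','s8.png');crop(s,'c12.png',310,70,450,200,5)
E
```

```text
[0.50173509 0.1948307  0.30775477] [ 1.79815911e+02 -1.13280328e-01 -8.44138295e+01] [ 0.74955265 -0.78707317 -0.33782859] 0.023687538389589324
plan [ 0.0003 -0.0009  0.0538] spin 0 rows 1.1
```

View pics/c11.png

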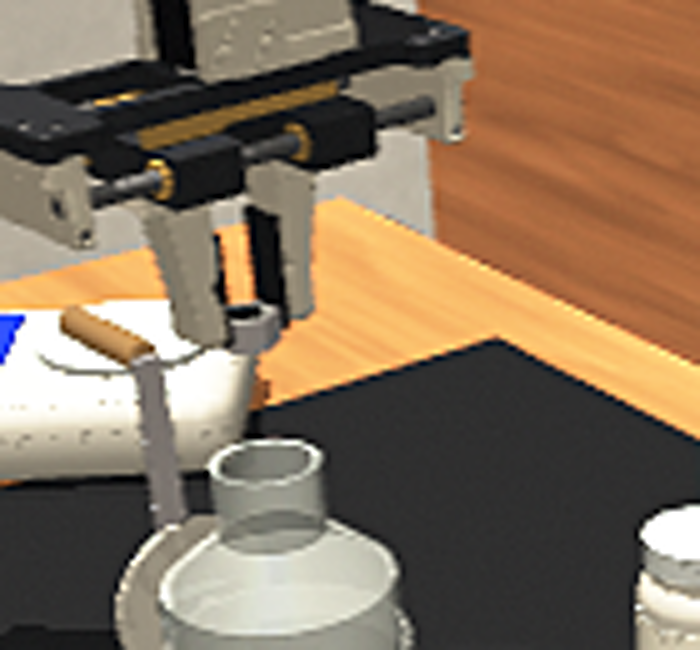

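View pics/c12.png

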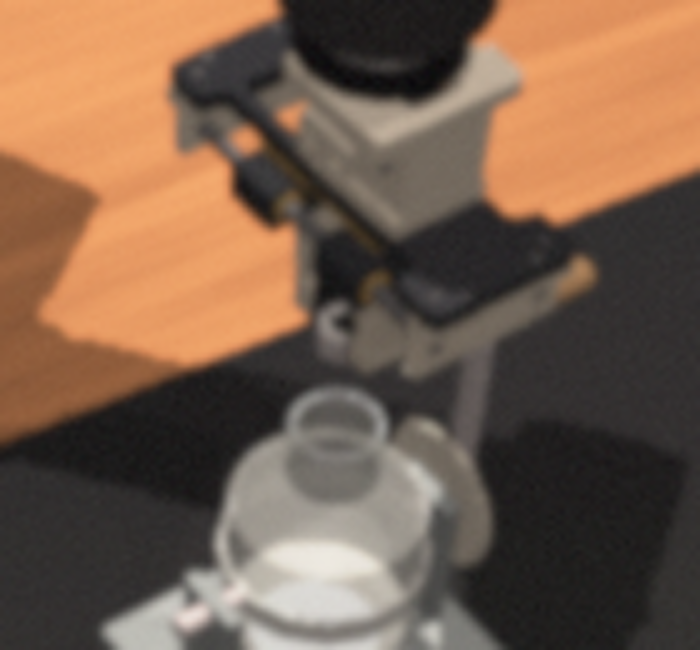

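{"name": "play_rows", "arguments": {
  "series": [
    [10,0.0003,-0.0009,0.02,0],
    [10,0.0003,-0.0009,0.04,0],
    [10,0.0003,-0.0009,0.0535,0],
    [10,0.0003,-0.0009,0.0535,0],
    [10,0.0003,-0.0009,0.0535,0],
    [50,0.0003,-0.0009,0.0535,0],
    [50,0.0003,-0.0009,0.0535,0],
    [50,0.0003,-0.0009,0.0535,0],
    [50,0.0003,-0.0009,0,0],
    [50,0.0003,-0.0009,0,0]
  ]
}}

```text
clock: 11.3
tool_pos: [0.5054, 0.1954, 0.3155]
orientation: [-179.5, 0.2, -84.4]
force: [0.6, 0.7, 1.1]
opening: 0.0435
```

```bash
python3 - <<'E'
from h import *
o=get_obs();print(o['tool_pos'],o['orientation'],o['force'],o['opening'])
plan(.4631,-.2887,.2,-97.2)
s=shot('side','s9.png');crop(s,'c13.png',180,130,320,310,4)
E
```

```text
[0.50543323 0.19535028 0.31554553] [-1.79542150e+02  1.60296644e-01 -8.44141056e+01] [0.58196312 0.74014724 1.07206948] 0.04346902129576111
plan [0.478  0.0902 0.1135] spin 12.79 rows 10.0
```

View pics/c13.png

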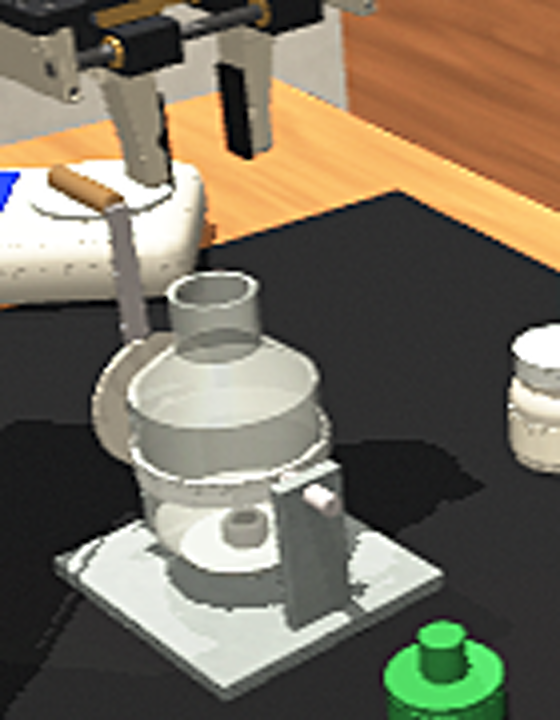

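View pics/s9.png

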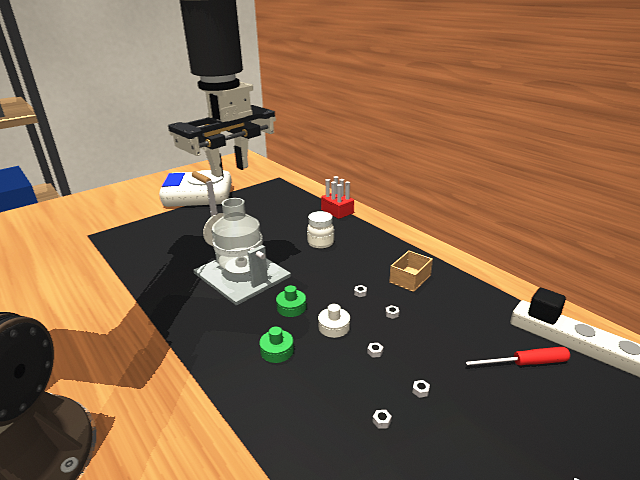

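Nut A is in the bottle at (241,260) and the others are unmoved. Next is nut B.

{"name": "play_rows", "arguments": {
  "series": [
    [50,0.478,0.0902,0.05,12.8],
    [50,0.478,0.0902,0.05,12.8],
    [50,0.478,0.0902,0.05,12.8],
    [50,0.478,0.0902,0.05,12.8],
    [50,0.478,0.0902,0.1135,12.8],
    [50,0.478,0.0902,0.1135,12.8],
    [50,0.478,0.0902,0.1135,12.8],
    [50,0.478,0.0902,0.1135,12.8],
    [50,0.478,0.0902,0.1135,12.8],
    [50,0.478,0.0902,0.1135,12.8]
  ]
}}

```text
clock: 12.35
tool_pos: [0.4592, -0.2898, 0.1963]
orientation: [-180.0, -0.0, -97.3]
force: [0.8, 0.4, 0.2]
opening: 0.044
```

{"name": "play_rows", "arguments": {
  "series": [
    [50,0,0,0,0],
    [50,0,0,0,0]
  ]
}}

```text
clock: 12.55
tool_pos: [0.4588, -0.2891, 0.1959]
orientation: [179.9, 0.0, -97.5]
force: [0.9, -0.3, 0.2]
opening: 0.0437
```

```bash
cat >> h.py <<'E'
NUTS={'A':(.4269,-.1748,2),'B':(.4631,-.2887,-7.2),'C':(.5537,-.2871,3.6),'D':(.5595,-.1766,-5.2),'E':(.661,-.1217,24.6),'F':(.6604,-.0303,11.4)}
def chk(k,fn,zt=.0695):
    s=shot('wrist',fn+'.png'); x,y,a=NUTS[k]; u,v=proj(s,(x,y,.013)); print('pix',u,v); q=nuts(s,[(u,v)],fn+'h.png')[0]; plan(q[0],q[1],zt,q[2]-90); return q
E
python3 - <<'E'
from h import *
chk('B','w5')
E
```

```text
pix 315.6870045509265 236.32988853818844
0 [  0.4633  -0.2894  -8.2718 133.8385]
plan [ 0.0007 -0.0041  0.1271] spin 0.92 rows 2.5
```

View pics/w5h.png

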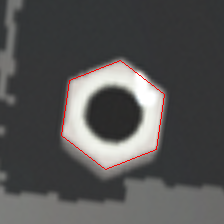

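{"name": "play_rows", "arguments": {
  "series": [
    [50,0.0005,-0.0041,0.04,0.5],
    [50,0.0005,-0.0041,0.08,0.5],
    [50,0.0005,-0.0041,0.11,0.5],
    [50,0.0005,-0.0041,0.1275,0.5],
    [50,0.0005,-0.0041,0.1275,0.5],
    [10,0.0005,-0.0041,0.1275,0.5],
    [10,0.0005,-0.0041,0.1275,0.5],
    [10,0.0005,-0.0041,0.1275,0.5],
    [10,0.0005,-0.0041,0.1275,0.5]
  ]
}}

```text
clock: 13.5
tool_pos: [0.4644, -0.2889, 0.0707]
orientation: [-179.9, -0.0, -97.8]
force: [0.4, 3.2, 6.6]
opening: 0.0234
```

{"name": "play_rows", "arguments": {
  "series": [
    [10,0,0,-0.03,0],
    [10,0,0,-0.07,0],
    [10,0,0,-0.12,0],
    [10,0,0,-0.16,0],
    [10,0,0,-0.2,0],
    [10,0,0,-0.24,0],
    [10,0,0,-0.24,0],
    [10,0,0,-0.24,0]
  ]
}}

```text
clock: 14.3
tool_pos: [0.4637, -0.289, 0.3107]
orientation: [-179.8, 0.0, -97.8]
force: [-0.7, -0.2, -0.4]
opening: 0.0234
```

```bash
python3 - <<'E'
from h import *
plan(.5025,.1945,.31,-88)
E
```

```text
plan [-0.4843  0.0272  0.0007] spin -9.8 rows 9.7
```

{"name": "play_rows", "arguments": {
  "series": [
    [10,-0.4843,0.0272,0,-9.8],
    [10,-0.4843,0.0272,0,-9.8],
    [10,-0.4843,0.0272,0,-9.8],
    [10,-0.4843,0.0272,0,-9.8],
    [10,-0.4843,0.0272,0,-9.8],
    [10,-0.4843,0.0272,0,-9.8],
    [10,-0.4843,0.0272,0,-9.8],
    [10,-0.4843,0.0272,0,-9.8],
    [10,-0.4843,0.0272,0,-9.8],
    [10,-0.4843,0.0272,0,-9.8]
  ]
}}

```text
clock: 15.3
tool_pos: [0.5015, 0.197, 0.3078]
orientation: [179.9, -0.1, -87.9]
force: [-0.1, -0.4, -0.3]
opening: 0.0234
```

{"name": "play_rows", "arguments": {
  "series": [
    [10,0,0,0,0],
    [10,0,0,0,0],
    [10,0,0,0,0]
  ]
}}

```text
clock: 15.6
tool_pos: [0.5018, 0.1937, 0.3085]
orientation: [179.9, -0.1, -88.0]
force: [0.7, -0.3, -0.6]
opening: 0.0235
```

```bash
python3 - <<'E'
from h import *
o=get_obs();print(o['tool_pos'],o['opening']);plan(.5025,.1945,.254)
s=shot('side','s10.png');crop(s,'c14.png',180,110,320,240,5)
E
```

```text
[0.50182406 0.19367365 0.30846637] 0.023512906331225252
plan [-0.0009 -0.0008  0.0545] spin 0 rows 1.1
```

View pics/c14.png

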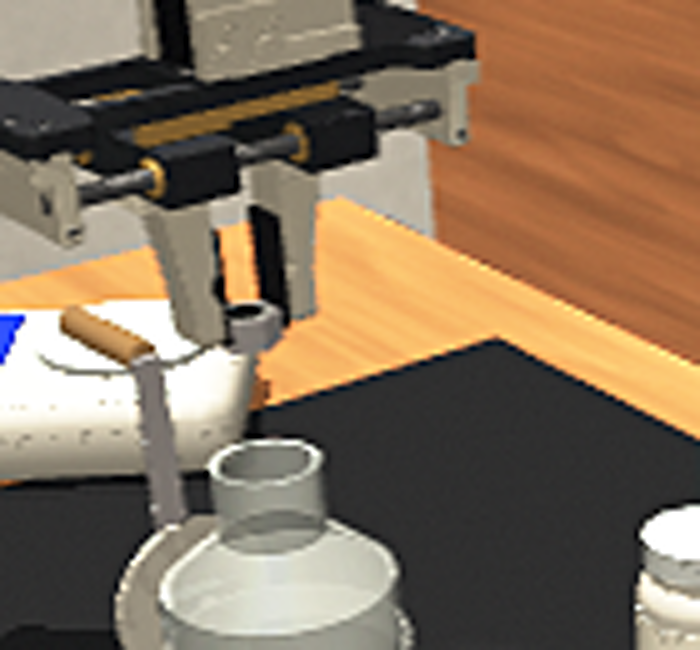

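Nut B is held above the neck. I'll lower it and release.

{"name": "play_rows", "arguments": {
  "series": [
    [10,-0.0005,-0.0008,0.02,0],
    [10,-0.0005,-0.0008,0.04,0],
    [10,-0.0005,-0.0008,0.054,0],
    [10,-0.0005,-0.0008,0.054,0],
    [10,-0.0005,-0.0008,0.054,0],
    [50,-0.0005,-0.0008,0.054,0],
    [50,-0.0005,-0.0008,0.054,0],
    [50,-0.0005,-0.0008,0.054,0],
    [50,-0.0005,-0.0008,0.01,0],
    [50,-0.0005,-0.0008,0,0]
  ]
}}

```text
clock: 16.65
tool_pos: [0.5046, 0.1957, 0.3138]
orientation: [-179.7, 0.1, -87.9]
force: [0.6, -0.3, 0.5]
opening: 0.0436
```

```bash
python3 - <<'E'
from h import *
o=get_obs();print(o['tool_pos'],o['opening'])
plan(.5537,-.2871,.2,-86.4)
s=shot('side','s11.png')
E
```

```text
[0.50455487 0.19569804 0.31384472] 0.04355593338363874
plan [ 0.4845 -0.031   0.1129] spin -1.53 rows 10.0
```

View pics/s11.png

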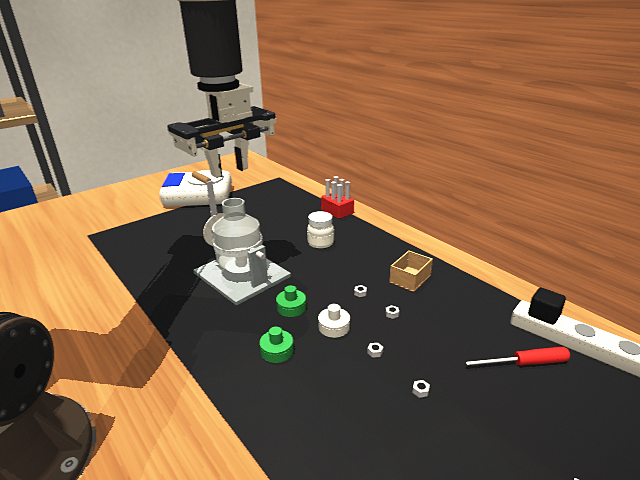

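Nut B went in. Nut C is next, and the four remaining nuts are unmoved.

{"name": "play_rows", "arguments": {
  "series": [
    [50,0.4845,-0.031,0.05,-1.5],
    [50,0.4845,-0.031,0.05,-1.5],
    [50,0.4845,-0.031,0.05,-1.5],
    [50,0.4845,-0.031,0.05,-1.5],
    [50,0.4845,-0.031,0.113,-1.5],
    [50,0.4845,-0.031,0.113,-1.5],
    [50,0.4845,-0.031,0.113,-1.5],
    [50,0.4845,-0.031,0.113,-1.5],
    [50,0.4845,-0.031,0.113,-1.5],
    [50,0.4845,-0.031,0.113,-1.5]
  ]
}}

```text
clock: 17.7
tool_pos: [0.5511, -0.2889, 0.1962]
orientation: [-180.0, -0.0, -86.5]
force: [1.7, 0.3, 0.4]
opening: 0.0439
```

{"name": "play_rows", "arguments": {
  "series": [
    [50,0,0,0,0],
    [50,0,0,0,0]
  ]
}}

```text
clock: 17.9
tool_pos: [0.5504, -0.2882, 0.1956]
orientation: [179.9, 0.0, -86.6]
force: [1.1, -0.1, 0.1]
opening: 0.044
```

```bash
python3 - <<'E'
from h import *
chk('C','w6')
E
```

```text
pix 316.8700263812006 236.24428432252878
0 [  0.5544  -0.288    3.6075 146.6154]
plan [ 0.001  -0.0035  0.1269] spin -0.14 rows 2.5
```

View pics/w6.png

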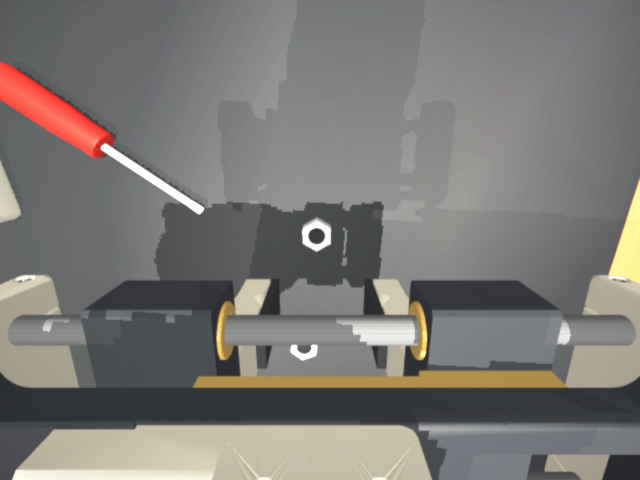

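{"name": "play_rows", "arguments": {
  "series": [
    [50,0.0008,-0.0035,0.04,0],
    [50,0.0008,-0.0035,0.08,0],
    [50,0.0008,-0.0035,0.11,0],
    [50,0.0008,-0.0035,0.127,0],
    [50,0.0008,-0.0035,0.127,0],
    [10,0.0008,-0.0035,0.127,0],
    [10,0.0008,-0.0035,0.127,0],
    [10,0.0008,-0.0035,0.127,0],
    [10,0.0008,-0.0035,0.127,0]
  ]
}}

```text
clock: 18.85
tool_pos: [0.5553, -0.2875, 0.0713]
orientation: [-179.9, -0.0, -86.5]
force: [-0.3, 3.0, 7.3]
opening: 0.023
```

{"name": "play_rows", "arguments": {
  "series": [
    [10,0,0,-0.03,0],
    [10,0,0,-0.07,0],
    [10,0,0,-0.12,0],
    [10,0,0,-0.16,0],
    [10,0,0,-0.2,0],
    [10,0,0,-0.24,0],
    [10,0,0,-0.24,0],
    [10,0,0,-0.24,0]
  ]
}}

```text
clock: 19.65
tool_pos: [0.5547, -0.2876, 0.3113]
orientation: [-179.8, -0.0, -86.5]
force: [-0.4, -0.3, -1.5]
opening: 0.0234
```

```bash
python3 - <<'E'
from h import *
plan(.5025,.1945,.31,-86.4)
E
```

```text
plan [-0.4844  0.0226  0.001 ] spin -0.1 rows 9.7
```

{"name": "play_rows", "arguments": {
  "series": [
    [10,-0.4844,0.0226,0,0],
    [10,-0.4844,0.0226,0,0],
    [10,-0.4844,0.0226,0,0],
    [10,-0.4844,0.0226,0,0],
    [10,-0.4844,0.0226,0,0],
    [10,-0.4844,0.0226,0,0],
    [10,-0.4844,0.0226,0,0],
    [10,-0.4844,0.0226,0,0],
    [10,-0.4844,0.0226,0,0],
    [10,-0.4844,0.0226,0,0]
  ]
}}

```text
clock: 20.65
tool_pos: [0.5011, 0.1969, 0.3085]
orientation: [179.9, -0.0, -86.4]
force: [0.8, -0.3, -1.3]
opening: 0.0234
```

{"name": "play_rows", "arguments": {
  "series": [
    [10,0,0,0,0],
    [10,0,0,0,0],
    [10,0,0,0,0]
  ]
}}

```text
clock: 20.95
tool_pos: [0.502, 0.1937, 0.3089]
orientation: [179.9, -0.1, -86.5]
force: [0.7, -0.6, -0.8]
opening: 0.0236
```

```bash
python3 - <<'E'
from h import *
o=get_obs();print(o['tool_pos'],o['opening']);plan(.5025,.1945,.254)
s=shot('side','s12.png');crop(s,'c15.png',180,110,320,240,4)
E
```

```text
[0.50195011 0.19374261 0.30892383] 0.02355489173726456
plan [-0.0008 -0.0007  0.0549] spin 0 rows 1.1
```

View pics/c15.png

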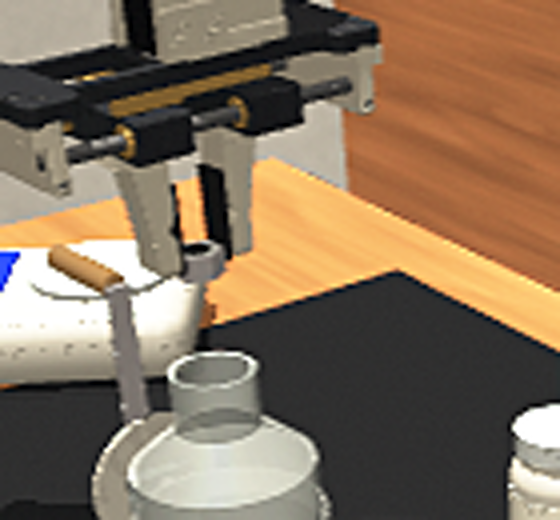

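{"name": "play_rows", "arguments": {
  "series": [
    [10,-0.0005,-0.0008,0.02,0],
    [10,-0.0005,-0.0008,0.04,0],
    [10,-0.0005,-0.0008,0.0545,0],
    [10,-0.0005,-0.0008,0.0545,0],
    [10,-0.0005,-0.0008,0.0545,0],
    [50,-0.0005,-0.0008,0.0545,0],
    [50,-0.0005,-0.0008,0.0545,0],
    [50,-0.0005,-0.0008,0.0545,0],
    [50,-0.0005,-0.0008,0.01,0],
    [50,-0.0005,-0.0008,0,0]
  ]
}}

```text
clock: 22.0
tool_pos: [0.5046, 0.1957, 0.3142]
orientation: [-179.7, 0.1, -86.4]
force: [0.6, 1.1, 0.6]
opening: 0.0438
```

```bash
python3 - <<'E'
from h import *
o=get_obs();print(o['tool_pos'],o['opening'])
plan(.5595,-.1766,.2,-95.2)
s=shot('side','s13.png')
E
```

```text
[0.5045585  0.19571565 0.31424914] 0.04377528485577522
plan [ 0.3753 -0.031   0.1136] spin 8.77 rows 7.9
```

View pics/s13.png

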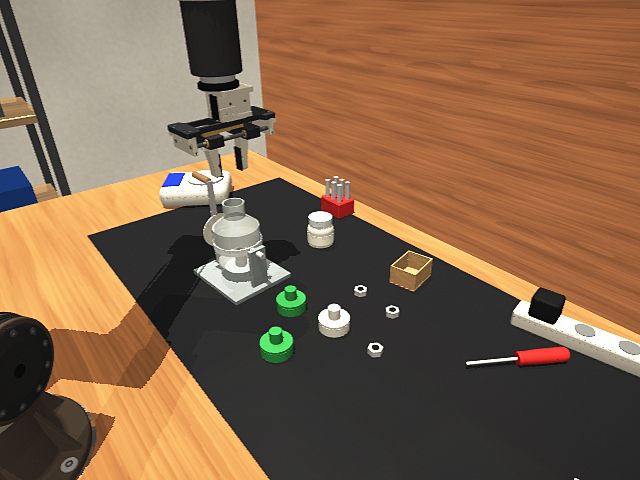

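Three nuts are in. Nut D is next, at (375,349).

{"name": "play_rows", "arguments": {
  "series": [
    [50,0.3753,-0.031,0.04,8.8],
    [50,0.3753,-0.031,0.04,8.8],
    [50,0.3753,-0.031,0.04,8.8],
    [50,0.3753,-0.031,0.04,8.8],
    [50,0.3753,-0.031,0.1136,8.8],
    [50,0.3753,-0.031,0.1136,8.8],
    [50,0.3753,-0.031,0.1136,8.8],
    [50,0.3753,-0.031,0.1136,8.8],
    [50,0.3753,-0.031,0.1136,8.8],
    [50,0.3753,-0.031,0.1136,8.8]
  ]
}}

```text
clock: 23.05
tool_pos: [0.5566, -0.1788, 0.1951]
orientation: [179.9, -0.0, -95.4]
force: [-0.7, 0.5, 0.4]
opening: 0.0438
```

{"name": "play_rows", "arguments": {
  "series": [
    [50,0,0,0,0],
    [50,0,0,0,0]
  ]
}}

```text
clock: 23.25
tool_pos: [0.5575, -0.1766, 0.1971]
orientation: [-179.9, 0.0, -95.2]
force: [-0.2, 0.6, 0.3]
opening: 0.0438
```

```bash
python3 - <<'E'
from h import *
chk('D','w7')
E
```

```text
pix 319.0770581682838 235.09032905231734
0 [  0.5601  -0.1769  -4.792  142.7647]
plan [ 0.0002 -0.0024  0.1277] spin -0.38 rows 2.6
```

View pics/w7h.png

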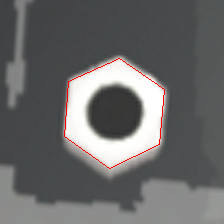

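{"name": "play_rows", "arguments": {
  "series": [
    [50,0.0002,-0.0024,0.04,0],
    [50,0.0002,-0.0024,0.08,0],
    [50,0.0002,-0.0024,0.11,0],
    [50,0.0002,-0.0024,0.128,0],
    [50,0.0002,-0.0024,0.128,0],
    [10,0.0002,-0.0024,0.128,0],
    [10,0.0002,-0.0024,0.128,0],
    [10,0.0002,-0.0024,0.128,0],
    [10,0.0002,-0.0024,0.128,0]
  ]
}}

```text
clock: 24.2
tool_pos: [0.5597, -0.1778, 0.0687]
orientation: [-179.9, 0.0, -95.3]
force: [-1.2, 2.4, 2.9]
opening: 0.0235
```

{"name": "play_rows", "arguments": {
  "series": [
    [10,0,0,-0.03,0],
    [10,0,0,-0.07,0],
    [10,0,0,-0.12,0],
    [10,0,0,-0.16,0],
    [10,0,0,-0.2,0],
    [10,0,0,-0.24,0],
    [10,0,0,-0.24,0],
    [10,0,0,-0.24,0]
  ]
}}

```text
clock: 25.0
tool_pos: [0.5594, -0.178, 0.3093]
orientation: [-179.9, 0.0, -95.3]
force: [-0.6, 1.0, -0.5]
opening: 0.0235
```

```bash
python3 - <<'E'
from h import *
plan(.5025,.1945,.31,-86.4)
E
```

```text
plan [-0.3656  0.0911 -0.0007] spin -8.89 rows 7.5
```

{"name": "play_rows", "arguments": {
  "series": [
    [10,-0.3656,0.0911,0,-8.9],
    [10,-0.3656,0.0911,0,-8.9],
    [10,-0.3656,0.0911,0,-8.9],
    [10,-0.3656,0.0911,0,-8.9],
    [10,-0.3656,0.0911,0,-8.9],
    [10,-0.3656,0.0911,0,-8.9],
    [10,-0.3656,0.0911,0,-8.9],
    [10,-0.3656,0.0911,0,-8.9],
    [10,-0.3656,0.0911,0,-8.9],
    [10,-0.3656,0.0911,0,-8.9]
  ]
}}

```text
clock: 26.0
tool_pos: [0.5016, 0.1946, 0.3065]
orientation: [179.9, -0.1, -86.3]
force: [-0.4, -0.9, -0.3]
opening: 0.0232
```

{"name": "play_rows", "arguments": {
  "series": [
    [10,0,0,0,0],
    [10,0,0,0,0]
  ]
}}

```text
clock: 26.2
tool_pos: [0.5023, 0.1933, 0.3077]
orientation: [180.0, -0.0, -86.5]
force: [-0.3, 0.7, 0.5]
opening: 0.0237
```

```bash
python3 - <<'E'
from h import *
o=get_obs();print(o['tool_pos'],o['opening']);plan(.5025,.1945,.2535)
s=shot('side','s14.png');crop(s,'c16.png',180,110,320,240,4)
E
```

```text
[0.50233974 0.19332168 0.30769307] 0.02373270483084981
plan [-0.0012 -0.0003  0.0542] spin 0 rows 1.1
```

View pics/c16.png

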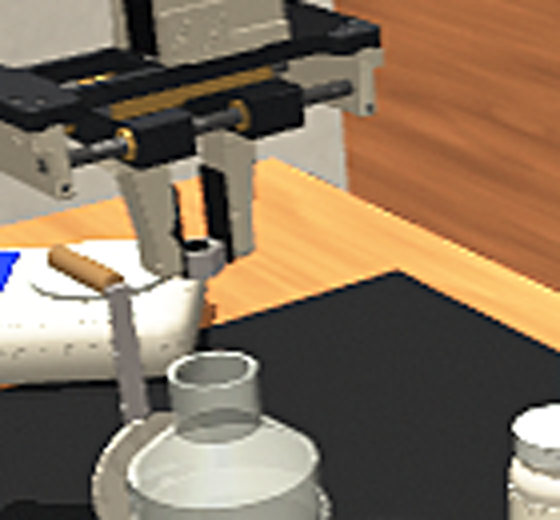

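{"name": "play_rows", "arguments": {
  "series": [
    [10,-0.0008,-0.0005,0.02,0],
    [10,-0.0008,-0.0005,0.04,0],
    [10,-0.0008,-0.0005,0.0538,0],
    [10,-0.0008,-0.0005,0.0538,0],
    [10,-0.0008,-0.0005,0.0538,0],
    [50,-0.0008,-0.0005,0.0538,0],
    [50,-0.0008,-0.0005,0.0538,0],
    [50,-0.0008,-0.0005,0.0538,0],
    [50,-0.0008,-0.0005,0.01,0],
    [50,-0.0008,-0.0005,0,0]
  ]
}}

```text
clock: 27.25
tool_pos: [0.5043, 0.1959, 0.3125]
orientation: [-179.7, 0.1, -86.3]
force: [0.3, 0.6, 0.9]
opening: 0.0432
```

```bash
python3 - <<'E'
from h import *
o=get_obs();print(o['tool_pos'],o['opening'])
plan(.661,-.1217,.2,-65.4)
s=shot('side','s15.png')
E
```

```text
[0.50428007 0.19587022 0.31254048] 0.04316205812731927
plan [ 0.3272 -0.1355  0.1126] spin -20.93 rows 7.4
```

View pics/s15.png

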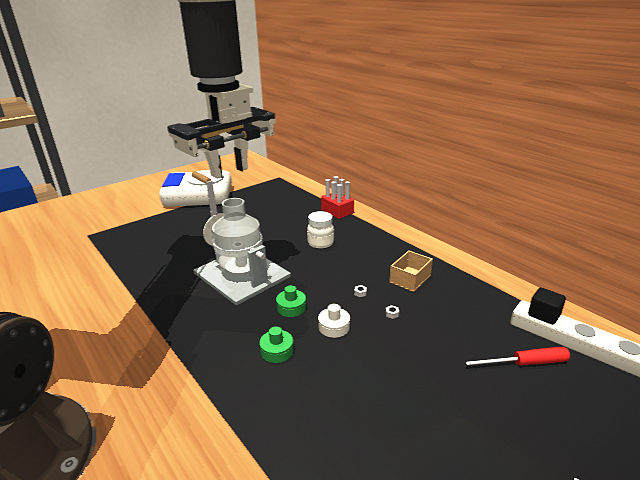

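Four nuts are in. Nut E is next, at (392,312).

{"name": "play_rows", "arguments": {
  "series": [
    [50,0.3272,-0.1355,0.04,-20.9],
    [50,0.3272,-0.1355,0.04,-20.9],
    [50,0.3272,-0.1355,0.04,-20.9],
    [50,0.3272,-0.1355,0.04,-20.9],
    [50,0.3272,-0.1355,0.1126,-20.9],
    [50,0.3272,-0.1355,0.1126,-20.9],
    [50,0.3272,-0.1355,0.1126,-20.9],
    [50,0.3272,-0.1355,0.1126,-20.9],
    [50,0.3272,-0.1355,0.1126,-20.9],
    [50,0.3272,-0.1355,0.1126,-20.9]
  ]
}}

```text
clock: 28.3
tool_pos: [0.6585, -0.1237, 0.1943]
orientation: [179.9, 0.0, -65.6]
force: [-0.0, 0.2, -0.2]
opening: 0.0442
```

{"name": "play_rows", "arguments": {
  "series": [
    [50,0,0,0,0],
    [50,0,0,0,0]
  ]
}}

```text
clock: 28.5
tool_pos: [0.6589, -0.1217, 0.1968]
orientation: [-179.9, -0.0, -65.4]
force: [-0.5, -0.3, 0.9]
opening: 0.0438
```

```bash
python3 - <<'E'
from h import *
chk('E','w8')
E
```

```text
pix 319.62490946221 234.1431034296123
0 [ 6.621000e-01 -1.218000e-01  2.306210e+01  1.347312e+02]
plan [ 0.0014 -0.0026  0.1273] spin 1.55 rows 2.5
```

View pics/w8h.png

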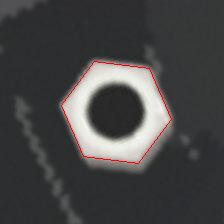

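{"name": "play_rows", "arguments": {
  "series": [
    [50,0.0012,-0.0024,0.04,1],
    [50,0.0012,-0.0024,0.08,1],
    [50,0.0012,-0.0024,0.11,1],
    [50,0.0012,-0.0024,0.1275,1],
    [50,0.0012,-0.0024,0.1275,1],
    [10,0.0012,-0.0024,0.1275,1],
    [10,0.0012,-0.0024,0.1275,1],
    [10,0.0012,-0.0024,0.1275,1],
    [10,0.0012,-0.0024,0.1275,1]
  ]
}}

```text
clock: 29.45
tool_pos: [0.6616, -0.1226, 0.0687]
orientation: [-179.9, -0.0, -66.5]
force: [-0.6, 1.9, 3.5]
opening: 0.0235
```

{"name": "play_rows", "arguments": {
  "series": [
    [10,0,0,-0.03,0],
    [10,0,0,-0.07,0],
    [10,0,0,-0.12,0],
    [10,0,0,-0.16,0],
    [10,0,0,-0.2,0],
    [10,0,0,-0.24,0],
    [10,0,0,-0.24,0],
    [10,0,0,-0.24,0]
  ]
}}

```text
clock: 30.25
tool_pos: [0.6615, -0.1228, 0.3095]
orientation: [-179.8, -0.0, -66.5]
force: [-1.0, -0.3, -1.2]
opening: 0.0235
```

```bash
python3 - <<'E'
from h import *
plan(.5025,.1945,.31,-80)
E
```

```text
plan [-0.3544  0.0192 -0.0008] spin 13.51 rows 7.1
```

{"name": "play_rows", "arguments": {
  "series": [
    [10,-0.3544,0.0192,0,13.5],
    [10,-0.3544,0.0192,0,13.5],
    [10,-0.3544,0.0192,0,13.5],
    [10,-0.3544,0.0192,0,13.5],
    [10,-0.3544,0.0192,0,13.5],
    [10,-0.3544,0.0192,0,13.5],
    [10,-0.3544,0.0192,0,13.5],
    [10,-0.3544,0.0192,0,13.5],
    [10,-0.3544,0.0192,0,13.5],
    [10,-0.3544,0.0192,0,13.5]
  ]
}}

```text
clock: 31.25
tool_pos: [0.5022, 0.1939, 0.3072]
orientation: [179.9, -0.0, -80.0]
force: [0.2, -0.7, -0.8]
opening: 0.0237
```

{"name": "play_rows", "arguments": {
  "series": [
    [10,0,0,0,0],
    [10,0,0,0,0]
  ]
}}

```text
clock: 31.45
tool_pos: [0.5028, 0.1933, 0.3077]
orientation: [180.0, -0.0, -80.1]
force: [0.4, -0.5, 0.1]
opening: 0.0237
```

```bash
python3 - <<'E'
from h import *
o=get_obs();print(o['tool_pos'],o['opening']);plan(.5025,.1945,.2535)
s=shot('side','s16.png');crop(s,'c17.png',180,110,320,240,4)
E
```

```text
[0.50278886 0.193259   0.30772621] 0.02368691539618942
plan [-0.0013  0.      0.0542] spin 0 rows 1.1
```

View pics/c17.png

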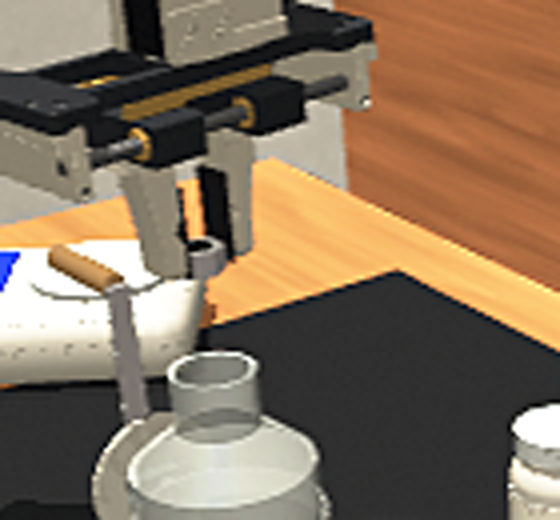

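{"name": "play_rows", "arguments": {
  "series": [
    [10,-0.0008,0,0.02,0],
    [10,-0.0008,0,0.04,0],
    [10,-0.0008,0,0.0538,0],
    [10,-0.0008,0,0.0538,0],
    [10,-0.0008,0,0.0538,0],
    [50,-0.0008,0,0.0538,0],
    [50,-0.0008,0,0.0538,0],
    [50,-0.0008,0,0.0538,0],
    [50,-0.0008,0,0.01,0],
    [50,-0.0008,0,0,0]
  ]
}}

```text
clock: 32.5
tool_pos: [0.5037, 0.1958, 0.3125]
orientation: [-179.7, 0.1, -79.9]
force: [0.2, -0.2, 0.8]
opening: 0.0435
```

```bash
python3 - <<'E'
from h import *
o=get_obs();print(o['tool_pos'],o['opening'])
plan(.6604,-.0303,.2,-78.6)
s=shot('side','s17.png')
E
```

```text
[0.50368286 0.19583548 0.31247773] 0.043539396602645636
plan [ 0.2502 -0.1141  0.1128] spin -1.33 rows 5.9
```

View pics/s17.png

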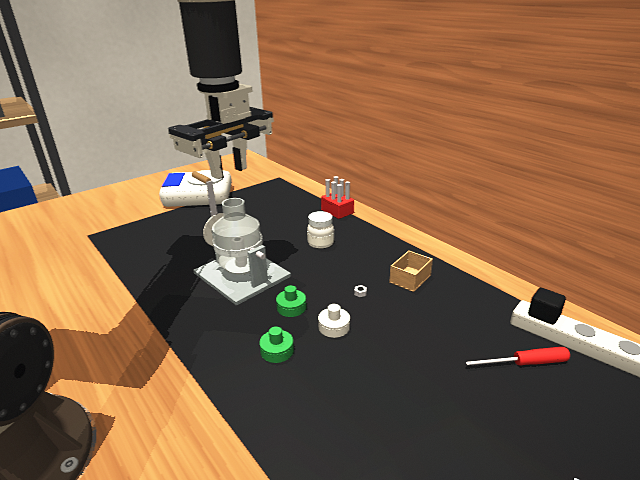

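Five nuts are in. The last visible one is nut F at (360,291).

{"name": "play_rows", "arguments": {
  "series": [
    [50,0.2502,-0.1141,0.03,-1.3],
    [50,0.2502,-0.1141,0.03,-1.3],
    [50,0.2502,-0.1141,0.03,-1.3],
    [50,0.2502,-0.1141,0.1128,-1.3],
    [50,0.2502,-0.1141,0.1128,-1.3],
    [50,0.2502,-0.1141,0.1128,-1.3],
    [50,0.2502,-0.1141,0.1128,-1.3],
    [50,0.2502,-0.1141,0.1128,-1.3],
    [50,0.2502,-0.1141,0.1128,-1.3],
    [50,0.2502,-0.1141,0.1128,-1.3]
  ]
}}

```text
clock: 33.55
tool_pos: [0.6583, -0.0301, 0.1969]
orientation: [-179.9, 0.0, -78.6]
force: [0.2, 0.7, -0.1]
opening: 0.0441
```

```bash
python3 - <<'E'
from h import *
chk('F','w9')
E
```

```text
pix 319.4312370974872 234.27725109270534
0 [ 6.614000e-01 -3.000000e-02  1.161130e+01  1.456023e+02]
plan [ 0.0006 -0.0027  0.1275] spin -0.2 rows 2.6
```

View pics/w9.png

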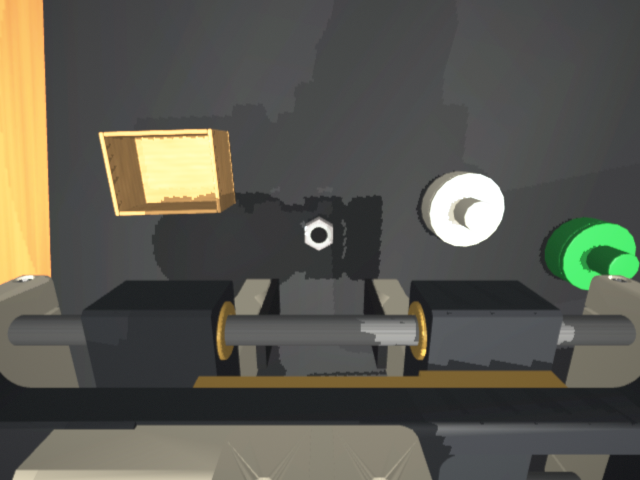

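{"name": "play_rows", "arguments": {
  "series": [
    [50,0.0006,-0.0026,0.04,0],
    [50,0.0006,-0.0026,0.08,0],
    [50,0.0006,-0.0026,0.11,0],
    [50,0.0006,-0.0026,0.1275,0],
    [50,0.0006,-0.0026,0.1275,0],
    [10,0.0006,-0.0026,0.1275,0],
    [10,0.0006,-0.0026,0.1275,0],
    [10,0.0006,-0.0026,0.1275,0],
    [10,0.0006,-0.0026,0.1275,0]
  ]
}}

```text
clock: 34.5
tool_pos: [0.661, -0.031, 0.0686]
orientation: [-179.9, 0.0, -78.7]
force: [-0.8, 2.3, 4.2]
opening: 0.0234
```

{"name": "play_rows", "arguments": {
  "series": [
    [10,0,0,-0.03,0],
    [10,0,0,-0.07,0],
    [10,0,0,-0.12,0],
    [10,0,0,-0.16,0],
    [10,0,0,-0.2,0],
    [10,0,0,-0.24,0],
    [10,0,0,-0.24,0],
    [10,0,0,-0.24,0]
  ]
}}

```text
clock: 35.3
tool_pos: [0.6608, -0.0313, 0.3092]
orientation: [-179.8, 0.0, -78.7]
force: [-0.2, 0.1, -0.8]
opening: 0.0237
```

```bash
python3 - <<'E'
from h import *
plan(.5025,.1945,.31,-80)
E
```

```text
plan [-0.2525  0.1109 -0.001 ] spin 1.31 rows 5.5
```

{"name": "play_rows", "arguments": {
  "series": [
    [10,-0.2525,0.1109,0,1.3],
    [10,-0.2525,0.1109,0,1.3],
    [10,-0.2525,0.1109,0,1.3],
    [10,-0.2525,0.1109,0,1.3],
    [10,-0.2525,0.1109,0,1.3],
    [10,-0.2525,0.1109,0,1.3],
    [10,-0.2525,0.1109,0,1.3],
    [10,-0.2525,0.1109,0,1.3],
    [10,-0.2525,0.1109,0,1.3],
    [10,-0.2525,0.1109,0,1.3]
  ]
}}

```text
clock: 36.3
tool_pos: [0.5028, 0.1936, 0.3072]
orientation: [179.9, -0.0, -80.1]
force: [0.4, 0.2, -1.0]
opening: 0.0237
```

```bash
python3 - <<'E'
from h import *
o=get_obs();print(o['tool_pos'],o['opening']);plan(.5025,.1945,.2535)
s=shot('side','s18.png');crop(s,'c18.png',180,110,320,240,4)
E
```

```text
[0.50275692 0.1935915  0.30715216] 0.02372093879328582
plan [-0.001   0.      0.0537] spin 0 rows 1.1
```

View pics/c18.png

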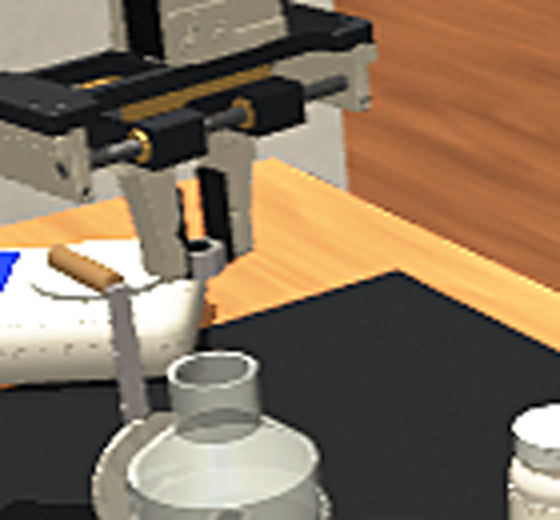

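{"name": "play_rows", "arguments": {
  "series": [
    [10,-0.0007,0,0.02,0],
    [10,-0.0007,0,0.04,0],
    [10,-0.0007,0,0.0535,0],
    [10,-0.0007,0,0.0535,0],
    [10,-0.0007,0,0.0535,0],
    [50,-0.0007,0,0.0535,0],
    [50,-0.0007,0,0.0535,0],
    [50,-0.0007,0,0.0535,0],
    [50,-0.0007,0,0.01,0],
    [50,-0.0007,0,0,0]
  ]
}}

```text
clock: 37.35
tool_pos: [0.5038, 0.1957, 0.3121]
orientation: [-179.7, 0.1, -79.9]
force: [1.6, 0.7, -0.3]
opening: 0.0433
```

```bash
python3 - <<'E'
from h import *
o=get_obs();print(o['tool_pos'],o['opening'])
s=shot('side','s19.png');crop(s,'c19.png',180,170,320,310,5)
s=shot('scene','s20.png')
plan(.52,.06,.33,-84.7)
E
```

```text
[0.50378186 0.19573537 0.31213247] 0.043254999983818286
plan [ 0.1366  0.007  -0.0198] spin 4.74 rows 2.8
```

View pics/c19.png

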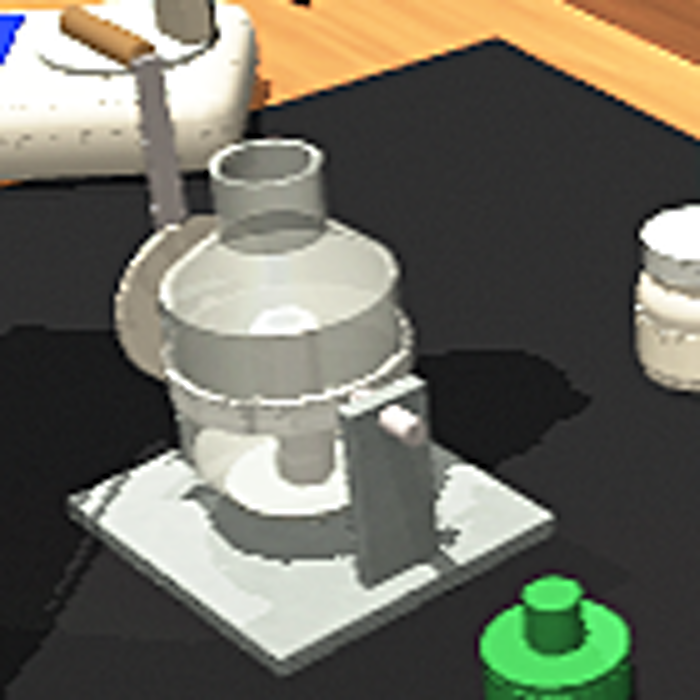

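View pics/s20.png

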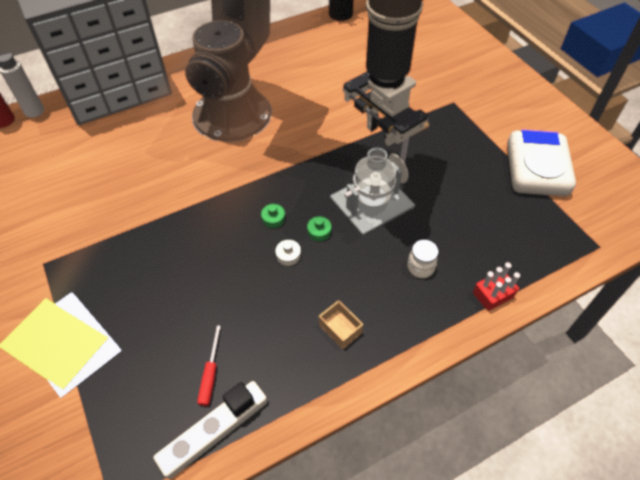

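All six nuts are in, stacked inside the bottle, and none are left on the bench. Now the cap. First I'll look straight down at the rim from TCP z = 0.38.

{"name": "play_rows", "arguments": {
  "series": [
    [50,0.001,0.0012,-0.071,4.7],
    [50,0.001,0.0012,-0.071,4.7],
    [50,0.001,0.0012,-0.071,4.7],
    [50,0.001,0.0012,-0.071,4.7],
    [50,0.001,0.0012,-0.071,4.7]
  ]
}}

```text
clock: 37.95
tool_pos: [0.5008, 0.1937, 0.3774]
orientation: [179.9, -0.0, -84.7]
force: [-0.1, 0.1, -0.4]
opening: 0.0437
```

```bash
python3 - <<'E'
from h import *
o=get_obs();print(o['tool_pos'],o['orientation'])
s=shot('wrist','w10.png');u,v=proj(s,(.5025,.1945,.184));print(u,v);u,v=int(u),int(v);crop(s,'c20.png',u-50,v-50,u+50,v+50,7);print(u-50,v-50)
E
```

```text
[0.50077944 0.19373618 0.37740011] [ 1.79890114e+02 -4.40373423e-02 -8.46751266e+01]
318.71462803316854 232.9775225610645
268 182
```

View pics/c20.png

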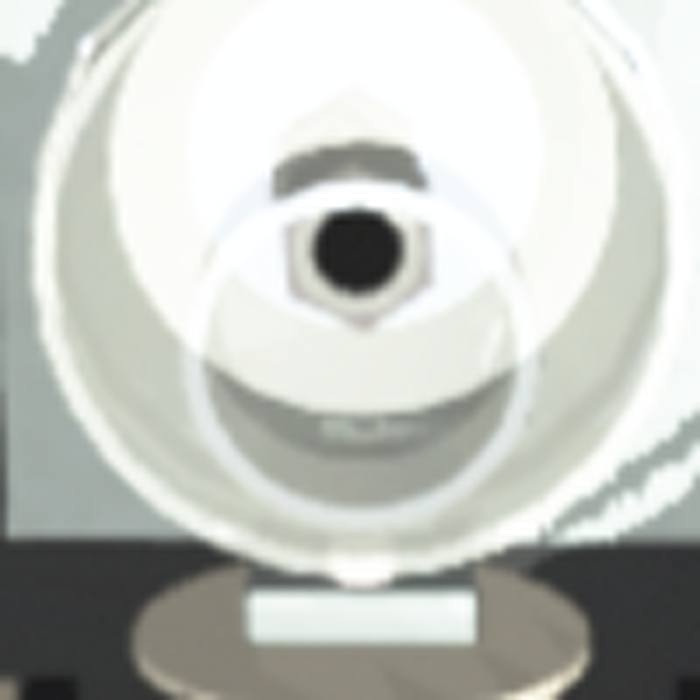

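```bash
python3 - <<'E'
from h import *
from scipy.optimize import least_squares
s=load('w10')
obs=np.array([268+185/7,268+537/7,182+177/7,182+528/7])
t=np.linspace(0,2*np.pi,200)
def b(p):
    q=np.array([proj(s,(p[0]+p[2]*np.cos(a),p[1]+p[2]*np.sin(a),.184)) for a in t]);return np.array([q[:,0].min(),q[:,0].max(),q[:,1].min(),q[:,1].max()])
r=least_squares(lambda p:b(p)-obs,[.5025,.1945,.023],x_scale=.001);print(r.x.round(4),r.fun.round(2))
plan(.555,-.081,.2455,-84.7)
E
```

```text
[0.5017 0.1943 0.0227] [-0.37  0.37  0.38 -0.39]
plan [ 0.2784 -0.0286  0.1321] spin 0.02 rows 6.2
```

{"name": "play_rows", "arguments": {
  "series": [
    [50,0.2784,-0.0286,0.02,0],
    [50,0.2784,-0.0286,0.02,0],
    [50,0.2784,-0.0286,0.02,0],
    [50,0.2784,-0.0286,0.08,0],
    [50,0.2784,-0.0286,0.132,0],
    [50,0.2784,-0.0286,0.132,0],
    [50,0.2784,-0.0286,0.132,0],
    [50,0.2784,-0.0286,0.132,0],
    [50,0.2784,-0.0286,0.132,0]
  ]
}}

```text
clock: 38.9
tool_pos: [0.5553, -0.0812, 0.2457]
orientation: [179.9, -0.0, -84.7]
force: [-0.6, 0.3, 0.8]
opening: 0.0441
```

```bash
python3 - <<'E'
from h import *
o=get_obs();print(o['tool_pos'],o['orientation'])
s=shot('wrist','w11.png');crop(s,'c21.png',260,180,380,280,6)
E
```

```text
[ 0.55526642 -0.08116942  0.24570476] [ 1.79859196e+02 -2.73910408e-02 -8.47444598e+01]
```

View pics/c21.png

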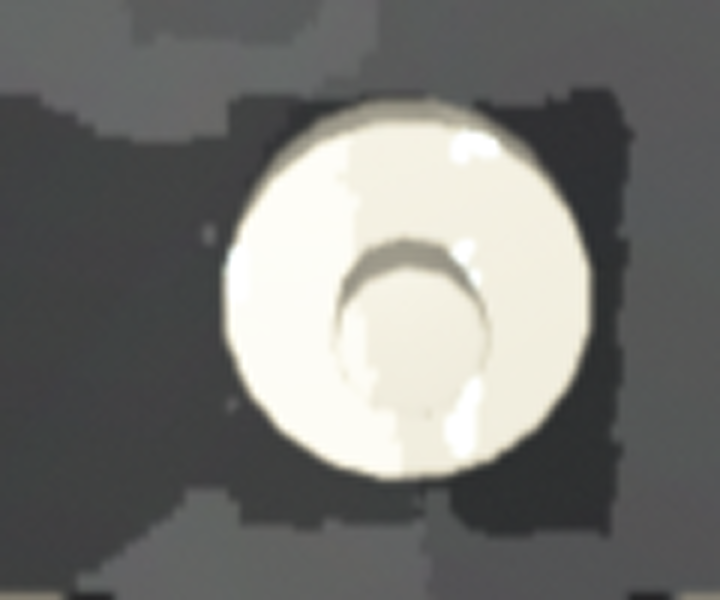

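View pics/w11.png

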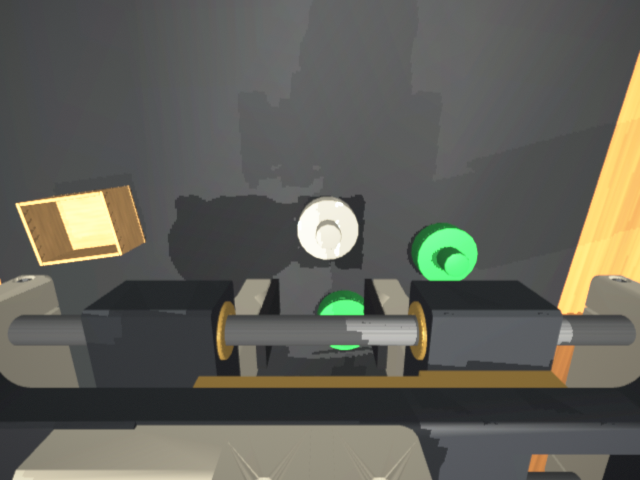

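```bash
python3 - <<'E'
from h import *
from scipy.optimize import least_squares
s=load('w11');t=np.linspace(0,2*np.pi,200)
def fit(bx,h,r):
    obs=np.array([260+bx[0]/6,260+bx[1]/6,180+bx[2]/6,180+bx[3]/6])
    def b(p):
        q=np.array([proj(s,(p[0]+p[2]*np.cos(a),p[1]+p[2]*np.sin(a),h)) for a in t]);return np.array([q[:,0].min(),q[:,0].max(),q[:,1].min(),q[:,1].max()])
    r=least_squares(lambda p:b(p)-obs,[.55,-.08,r],x_scale=.001);print(r.x.round(4),r.fun.round(2));return r.x
a=fit((223,591,118,481),.0255,.03);b=fit((333,489,266,416),.0495,.012)
plan(*((a+b)/2)[:2],.095,-84.7)
E
```

```text
[ 0.5477 -0.0764  0.0301] [-0.26  0.26  0.26 -0.28]
[ 0.5477 -0.0767  0.0117] [ 0.01 -0.01 -0.02  0.02]
plan [-0.0047  0.0077  0.1518] spin 0.01 rows 3.0
```

{"name": "play_rows", "arguments": {
  "series": [
    [50,-0.0047,0.0077,0.04,0],
    [50,-0.0047,0.0077,0.08,0],
    [50,-0.0047,0.0077,0.12,0],
    [50,-0.0047,0.0077,0.14,0],
    [50,-0.0047,0.0077,0.151,0],
    [50,-0.0047,0.0077,0.151,0],
    [50,-0.0047,0.0077,0.151,0]
  ]
}}

```text
clock: 39.65
tool_pos: [0.5486, -0.0761, 0.0972]
orientation: [-179.9, -0.0, -84.6]
force: [-0.0, -0.2, 0.5]
opening: 0.0442
```

```bash
python3 - <<'E'
from h import *
o=get_obs();print(o['tool_pos'],o['orientation'],o['force']); plan(.5477,-.0765,.095)
E
```

```text
[ 0.54861987 -0.07607466  0.09715822] [-1.79873076e+02 -3.60306221e-03 -8.46133424e+01] [-0.00386045 -0.17426807  0.49033431]
plan [0.0003 0.001  0.0022] spin 0 rows 0.0
```

{"name": "play_rows", "arguments": {
  "series": [
    [50,0.0003,0.001,0.001,0],
    [50,0.0003,0.001,0.001,0],
    [10,0.0003,0.001,0.001,0],
    [10,0.0003,0.001,0.001,0],
    [10,0.0003,0.001,0.001,0],
    [10,0.0003,0.001,0.001,0]
  ]
}}

```text
clock: 40.25
tool_pos: [0.5468, -0.0771, 0.095]
orientation: [-180.0, -0.0, -84.7]
force: [0.2, -0.2, 2.2]
opening: 0.023
```

```bash
python3 - <<'E'
from h import *
o=get_obs();print(o['tool_pos'],o['orientation'],o['force'],o['opening'])
E
```

```text
[ 0.54679637 -0.07706614  0.09502328] [-1.79966584e+02 -2.62037438e-03 -8.46726622e+01] [ 0.17951211 -0.19729167  2.16469279] 0.023040064284081896
```

{"name": "play_rows", "arguments": {
  "series": [
    [10,0,0,-0.02,0],
    [10,0,0,-0.06,0],
    [10,0,0,-0.1,0],
    [10,0,0,-0.14,0],
    [10,0,0,-0.18,0],
    [10,0,0,-0.215,0],
    [10,0,0,-0.215,0],
    [10,0,0,-0.215,0]
  ]
}}

```text
clock: 41.05
tool_pos: [0.5464, -0.0769, 0.3101]
orientation: [-179.9, 0.0, -84.7]
force: [-0.3, -0.2, -1.9]
opening: 0.0236
```

```bash
python3 - <<'E'
from h import *
o=get_obs();print(o['tool_pos'],o['orientation'],o['force'],o['opening'])
plan(.5017,.1943,.32,-84.7)
s=shot('side','s21.png')
E
```

```text
[ 0.54641993 -0.07694105  0.31014391] [-1.79923031e+02  3.91653623e-02 -8.46948823e+01] [-0.30650145 -0.22734838 -1.93230922] 0.023566345925854874
plan [-0.2742  0.0194 -0.0097] spin 0.01 rows 5.5
```

View pics/s21.png

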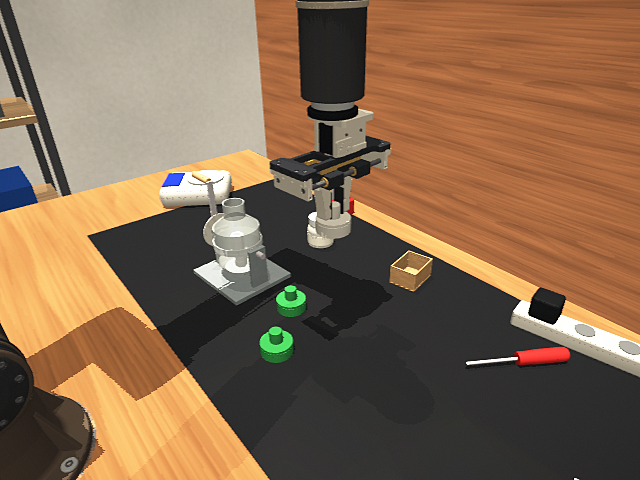

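{"name": "play_rows", "arguments": {
  "series": [
    [10,-0.05,0.003,-0.006,0],
    [10,-0.1,0.007,-0.01,0],
    [10,-0.15,0.01,-0.01,0],
    [10,-0.2,0.014,-0.01,0],
    [10,-0.24,0.017,-0.01,0],
    [10,-0.265,0.019,-0.01,0],
    [10,-0.2737,0.0194,-0.01,0],
    [10,-0.2737,0.0194,-0.01,0],
    [10,-0.2737,0.0194,-0.01,0],
    [10,-0.2737,0.0194,-0.01,0]
  ]
}}

```text
clock: 42.1
tool_pos: [0.5019, 0.1925, 0.3194]
orientation: [180.0, -0.0, -84.7]
force: [0.1, -0.9, -1.0]
opening: 0.0231
```

```bash
python3 - <<'E'
from h import *
o=get_obs();print(o['tool_pos'],o['orientation'],o['opening']);plan(.5017,.1937,.282)
s=shot('side','s22.png');crop(s,'c22.png',180,110,320,240,5)
s=shot('scene','s23.png');crop(s,'c23.png',320,80,440,200,5)
E
```

```text
[0.50192227 0.19248788 0.31935093] [ 1.79960062e+02 -3.10826209e-02 -8.47484776e+01] 0.023144860419566947
plan [-0.0012  0.0001  0.0374] spin 0 rows 0.7
```

View pics/c22.png

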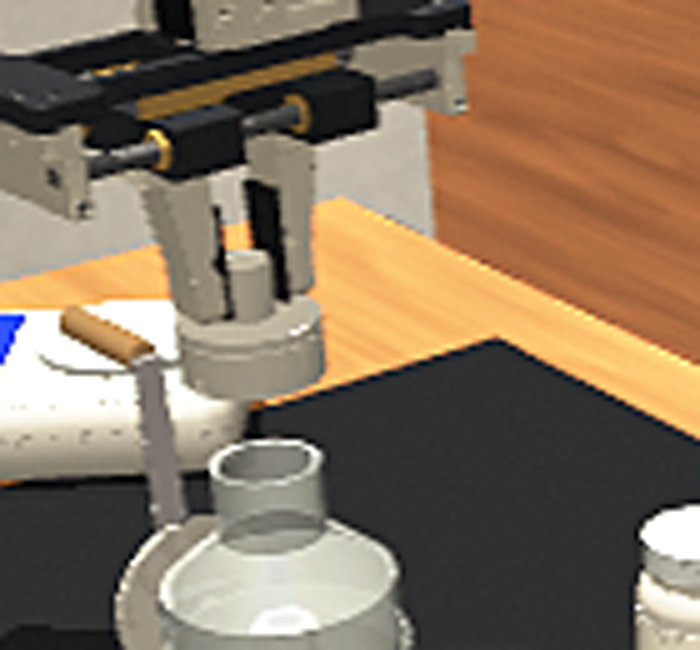

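View pics/c23.png

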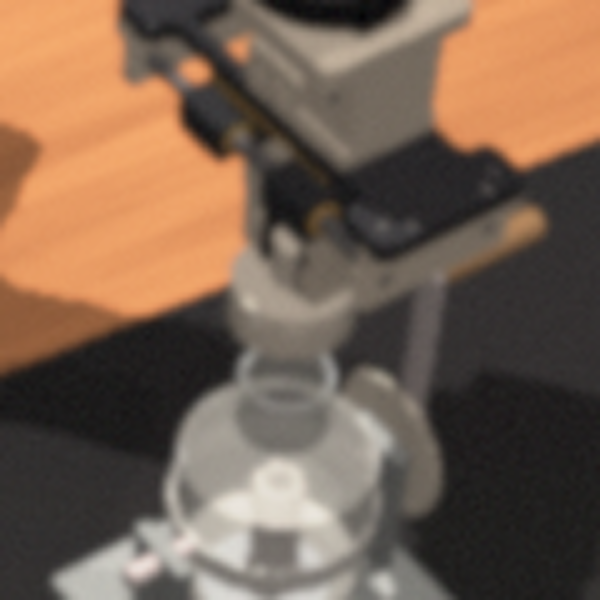

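```bash
python3 - <<'E'
from h import *
s=load('s22')
print('cap pred',proj(s,(.5019,.1925,.2244)),'disc top pred',proj(s,(.5019,.1925,.2499)),'obs knob u',180+250/5,' rim pred',proj(s,(.5017,.1943,.184)),'obs 233.1,202.7')
for d in((.001,0),(0,.001)): print(d,np.array(proj(s,(.5017+d[0],.1943+d[1],.184)))-proj(s,(.5017,.1943,.184)))
s=load('s23'); print(proj(s,(.5019,.1925,.2244)),proj(s,(.5019,.1925,.2499)),'rim',proj(s,(.5017,.1943,.184)))
crop(s,'c24.png',355,125,400,170,14); 
s=load('s22');crop(s,'c25.png',208,165,253,215,12)
E
```

```text
cap pred (np.float64(230.24603734397513), np.float64(184.2849599800943)) disc top pred (np.float64(228.75677481034717), np.float64(172.48081152942262)) obs knob u 230.0  rim pred (np.float64(232.0081363446559), np.float64(202.07347399181765)) obs 233.1,202.7
(0.001, 0) [ 0.42321062 -0.13464112]
(0, 0.001) [-0.23807232 -0.15537618]
(np.float64(377.4737339404805), np.float64(142.128767736646)) (np.float64(378.3586714231674), np.float64(134.19723815710546)) rim (np.float64(376.7242787050139), np.float64(153.8735272480576))
```

View pics/c24.png

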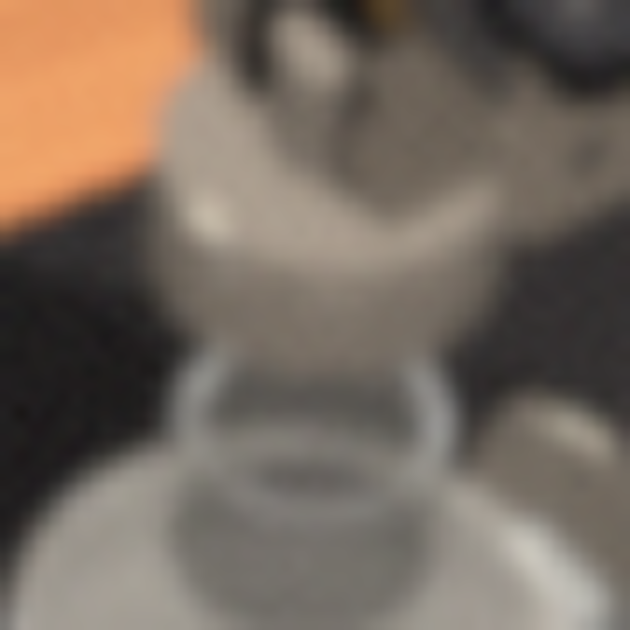

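View pics/c25.png

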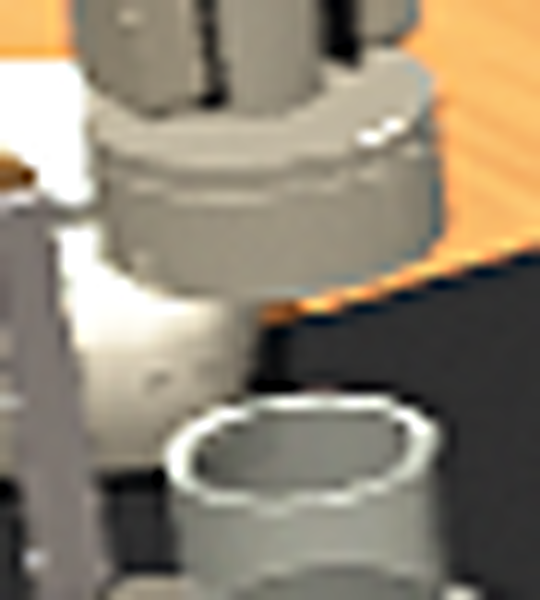

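Both views show the cap aligned with the rim to within about 1 mm. I'll lower it onto the neck in two stages.

{"name": "play_rows", "arguments": {
  "series": [
    [10,-0.0012,0.0001,0.015,0],
    [10,-0.0012,0.0001,0.03,0],
    [10,-0.0012,0.0001,0.036,0],
    [10,-0.0012,0.0001,0.04,0],
    [10,-0.0012,0.0001,0.044,0],
    [10,-0.0012,0.0001,0.048,0],
    [10,-0.0012,0.0001,0.048,0]
  ]
}}

```text
clock: 42.9
tool_pos: [0.5015, 0.1948, 0.2715]
orientation: [180.0, -0.0, -84.7]
force: [0.4, -0.8, -0.0]
opening: 0.0229
```

```bash
python3 - <<'E'
from h import *
o=get_obs();print(o['tool_pos'],o['orientation'],o['force'],o['opening']);plan(.5017,.1937,.2595)
s=shot('side','s24.png');crop(s,'c26.png',190,130,290,240,6)
E
```

```text
[0.50152317 0.19476425 0.27148102] [ 1.79981399e+02 -6.81922978e-03 -8.46817231e+01] [ 0.39948629 -0.81337972 -0.03765089] 0.022874734101602495
plan [ 0.0011 -0.0001  0.012 ] spin 0 rows 0.2
```

View pics/c26.png

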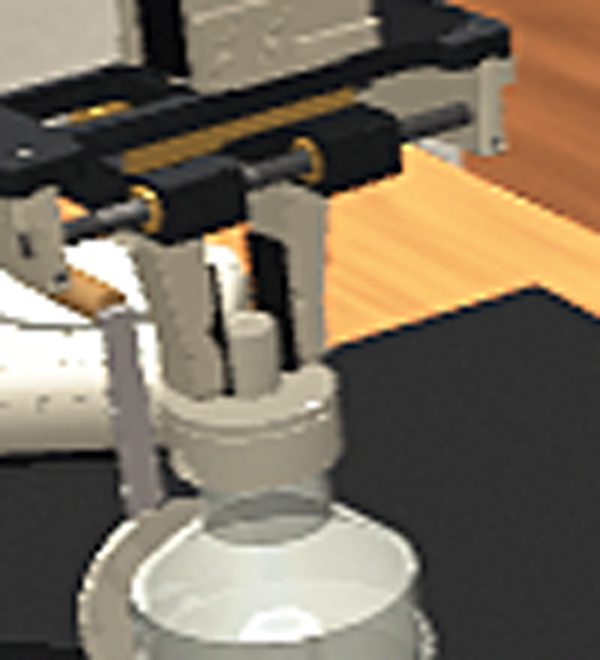

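The skirt has passed over the rim with no force. I'll lower it the last 12 mm, release and lift.

{"name": "play_rows", "arguments": {
  "series": [
    [10,0.0005,0,0.004,0],
    [10,0.0005,0,0.008,0],
    [10,0.0005,0,0.011,0],
    [10,0.0005,0,0.0125,0],
    [10,0.0005,0,0.0125,0],
    [10,0.0005,0,0.0125,0]
  ]
}}

```text
clock: 43.55
tool_pos: [0.5017, 0.1944, 0.2592]
orientation: [-180.0, 0.0, -84.7]
force: [0.3, -0.5, -1.0]
opening: 0.023
```

```bash
python3 - <<'E'
from h import *
o=get_obs();print(o['tool_pos'],o['force'],o['opening'])
E
```

```text
[0.5016873  0.19441297 0.25924037] [ 0.30865615 -0.52398769 -1.00927756] 0.02296521636565465
```

{"name": "play_rows", "arguments": {
  "series": [
    [50,0,0,0,0],
    [50,0,0,0,0],
    [50,0,0,0,0],
    [50,0,0,-0.03,0],
    [50,0,0,-0.07,0],
    [50,0,0,-0.11,0],
    [50,0,0,-0.11,0],
    [50,0,0,-0.11,0]
  ]
}}

```text
clock: 44.35
tool_pos: [0.5018, 0.1946, 0.3702]
orientation: [-179.9, 0.1, -84.7]
force: [0.2, 0.0, -0.6]
opening: 0.0439
```

```bash
python3 - <<'E'
from h import *
o=get_obs();print(o['tool_pos'],o['force'])
s=shot('side','s25.png');crop(s,'c27.png',190,160,290,260,6)
a=s;P=cloud(s); print('z around cap', [P[v,235].round(3).tolist() for v in range(184,212,3)])
s=shot('scene','s26.png'); P=cloud(s); print('scene', [P[v,377].round(3).tolist() for v in range(136,165,3)])
print(proj(a,(.5017,.1943,.164)),proj(a,(.5017,.1943,.1895)),proj(a,(.5017,.1943,.2135)))
plan(.493,.3125,.36)
E
```

```text
[0.50177657 0.19455647 0.37024869] [ 0.18593384  0.01902393 -0.61657962]
z around cap [[0.758, 0.673, 0.0], [0.743, 0.645, 0.003], [0.507, 0.184, 0.213], [0.505, 0.183, 0.207], [0.506, 0.185, 0.2], [0.504, 0.183, 0.194], [0.502, 0.181, 0.189], [0.493, 0.166, 0.19], [0.493, 0.166, 0.184], [0.491, 0.164, 0.178]]
scene [[0.296, 0.339, -0.0], [0.305, 0.333, -0.002], [0.318, 0.325, 0.0], [0.502, 0.192, 0.216], [0.509, 0.188, 0.214], [0.514, 0.185, 0.209], [0.512, 0.187, 0.197], [0.514, 0.187, 0.189], [0.52, 0.184, 0.185], [0.53, 0.178, 0.187]]
(np.float64(233.10310977091524), np.float64(210.71198291342517)) (np.float64(231.70290096664766), np.float64(199.665398624069)) (np.float64(230.34961919175785), np.float64(188.98903296488493))
plan [-0.1186 -0.0028  0.0083] spin 0 rows 2.4
```

View pics/c27.png

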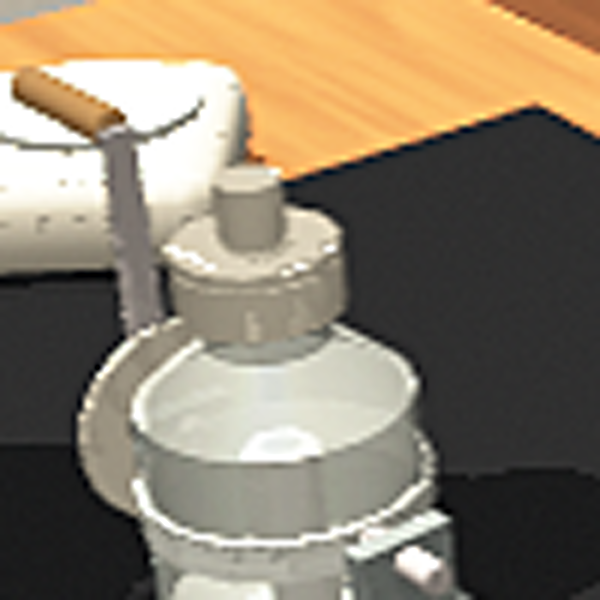

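The cap is fully seated: the disc top reads 0.189 and the knob top 0.213, as expected. Now to the grip bar.

{"name": "play_rows", "arguments": {
  "series": [
    [60,-0.04,-0.001,0.0,0],
    [60,-0.08,-0.002,0,0],
    [60,-0.1219,0,0,0],
    [60,-0.1219,0,0,0],
    [60,-0.1219,0,0,0],
    [60,-0.1219,0,0,0]
  ]
}}

```text
clock: 45.05
tool_pos: [0.4902, 0.3152, 0.3683]
orientation: [179.9, -0.1, -84.7]
force: [-0.0, -0.0, 0.5]
opening: 0.0528
```

```bash
python3 - <<'E'
from h import *
o=get_obs();print(o['tool_pos'],o['orientation'])
s=shot('wrist','w12.png'); plan(.4904,.3158,.252)
P=cloud(s); print([P[v,u].round(4).tolist() for v,u in((215,322),(240,322),(260,322))]); crop(s,'c28.png',240,0,400,290,2)
E
```

```text
[0.49020957 0.31516122 0.36833797] [ 1.79931426e+02 -7.14415597e-02 -8.46817275e+01]
plan [-0.001  -0.0002  0.1167] spin 0 rows 2.3
[[0.4916, 0.2917, 0.2125], [0.4897, 0.3116, 0.2116], [0.4882, 0.3281, 0.2115]]
```

View pics/w12.png

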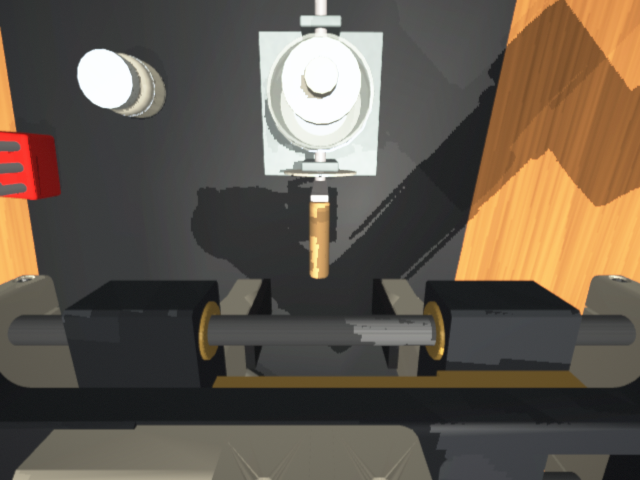

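{"name": "play_rows", "arguments": {
  "series": [
    [60,-0.0003,-0.0012,0.03,0],
    [60,-0.0003,-0.0012,0.06,0],
    [60,-0.0003,-0.0012,0.09,0],
    [60,-0.0003,-0.0012,0.114,0],
    [60,-0.0003,-0.0012,0.114,0],
    [22,-0.0003,-0.0012,0.114,0],
    [22,-0.0003,-0.0012,0.114,0],
    [22,-0.0003,-0.0012,0.114,0],
    [22,-0.0003,-0.0012,0.114,0],
    [22,-0.0003,-0.0012,0.114,0]
  ]
}}

```text
clock: 46.1
tool_pos: [0.4916, 0.3163, 0.2559]
orientation: [-180.0, 0.0, -84.7]
force: [-0.1, -0.0, -0.0]
opening: 0.021
```

```bash
python3 - <<'E'
from h import *
o=get_obs();print(o['tool_pos'],o['orientation'],o['force'],o['opening'])
# arc plan in tool axes relative to upright bar at bx
for t in range(0,50,5):
    a=np.radians(t); print(t,'dy',round(-.115*np.sin(a),4),'dz',round(.115*(1-np.cos(a)),4))
E
```

```text
[0.49160513 0.31627733 0.25589002] [-1.79957231e+02  4.22147409e-02 -8.46719942e+01] [-0.08753236 -0.00346111 -0.01712345] 0.020984921776559563
0 dy -0.0 dz 0.0
5 dy -0.01 dz 0.0004
10 dy -0.02 dz 0.0017
15 dy -0.0298 dz 0.0039
20 dy -0.0393 dz 0.0069
25 dy -0.0486 dz 0.0108
30 dy -0.0575 dz 0.0154
35 dy -0.066 dz 0.0208
40 dy -0.0739 dz 0.0269
45 dy -0.0813 dz 0.0337
```

{"name": "play_rows", "arguments": {
  "series": [
    [22,0,-0.007,0.0002,0],
    [22,0,-0.0125,0.0004,0],
    [22,0,-0.0175,0.001,0],
    [22,0,-0.0225,0.0017,0],
    [22,0,-0.0275,0.0027,0],
    [22,0,-0.0323,0.0039,0],
    [22,0,-0.037,0.0053,0],
    [22,0,-0.0418,0.0069,0],
    [22,0,-0.0465,0.0088,0],
    [22,0,-0.0511,0.0108,0]
  ]
}}

```text
clock: 47.1
tool_pos: [0.5428, 0.3209, 0.2442]
orientation: [-180.0, -0.0, -84.7]
force: [-2.2, -0.1, 1.6]
opening: 0.0191
```

```bash
python3 - <<'E'
from h import *
o=get_obs();print(o['tool_pos'],o['orientation'],o['force'],o['opening'])
s=shot('side','s27.png');crop(s,'c29.png',180,130,340,310,4)
E
```

```text
[0.5428161  0.32088951 0.24423091] [-1.79998188e+02 -3.38923387e-03 -8.46755902e+01] [-2.16140478 -0.13615722  1.56586904] 0.019100773803424547
```

View pics/c29.png

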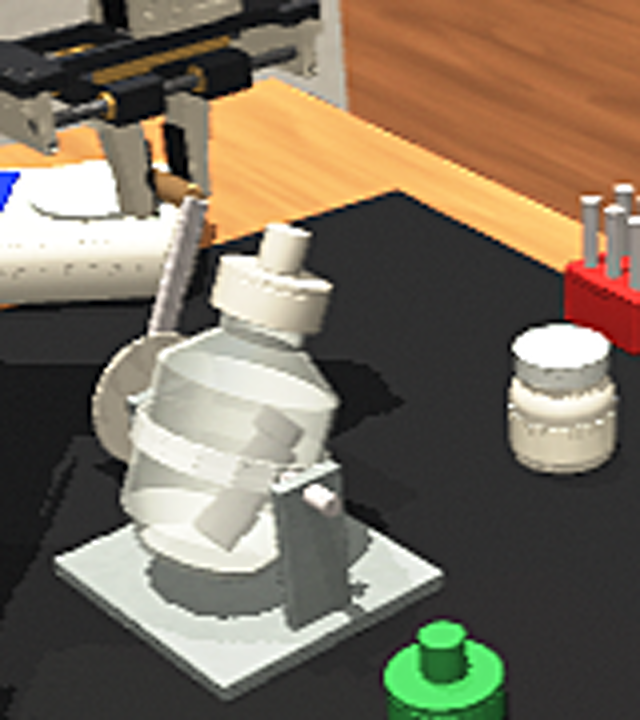

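{"name": "play_rows", "arguments": {
  "series": [
    [22,0,-0.0042,0.0022,0],
    [22,0,-0.0083,0.0045,0],
    [22,0,-0.0124,0.0069,0],
    [22,0,-0.0164,0.0098,0],
    [22,0,-0.0203,0.0127,0],
    [22,0,-0.0241,0.0158,0],
    [22,0,-0.0278,0.019,0],
    [22,0,-0.031,0.0222,0],
    [22,0,-0.031,0.0222,0]
  ]
}}

```text
clock: 48.05
tool_pos: [0.5737, 0.3237, 0.2215]
orientation: [180.0, -0.0, -84.7]
force: [0.2, -0.3, 0.2]
opening: 0.0192
```

```bash
python3 - <<'E'
from h import *
o=get_obs();print(o['tool_pos'],o['force'],o['opening'])
s=shot('side','s28.png');crop(s,'c30.png',180,130,340,310,4)
s=shot('scene','s29.png');crop(s,'c31.png',330,90,460,220,5)
E
```

```text
[0.57368278 0.32369427 0.22146191] [ 0.16166099 -0.33771089  0.16481652] 0.019181048567012703
```

View pics/c30.png

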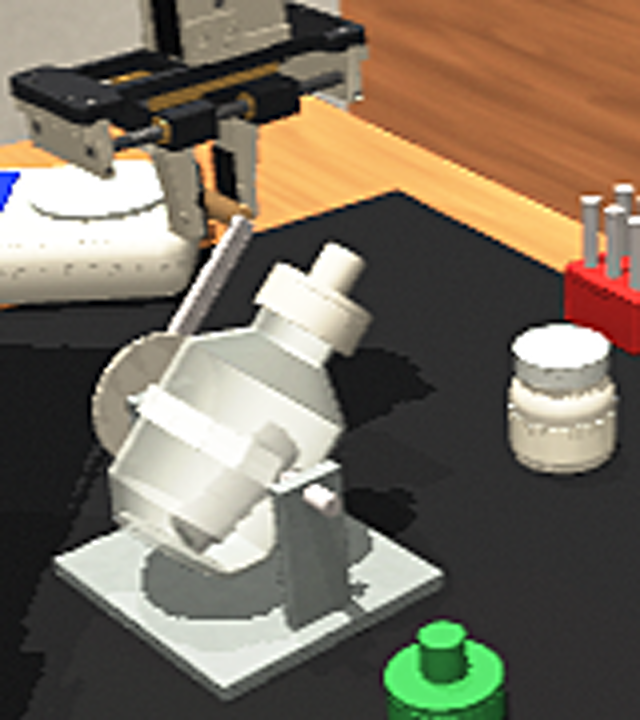

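View pics/c31.png

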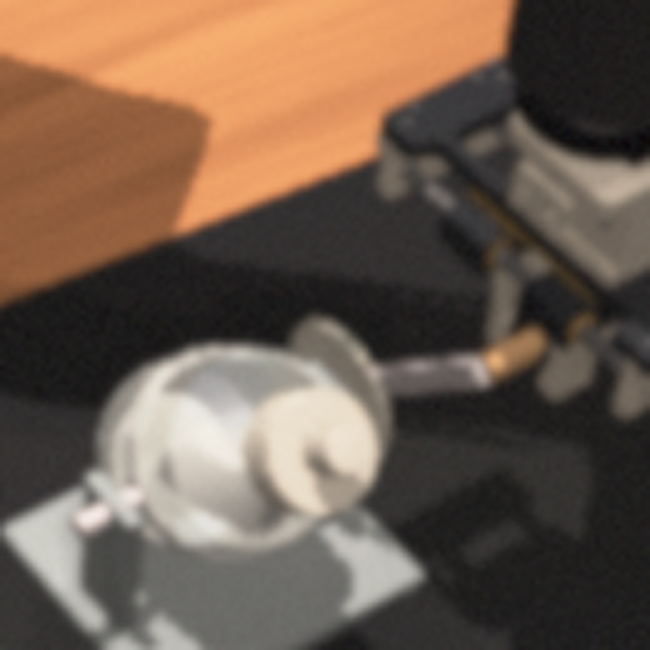

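```bash
python3 - <<'E'
from h import *
x=np.array([np.cos(np.radians(5.3)),np.sin(np.radians(5.3)),0]);y=np.array([-x[1],x[0],0]);H=np.array([.5017,.1943,.09])
for n in('s28','s29'):
    s=load(n)
    print(n,'upright base offset')
    for t in(41,43,45,47):
        a=np.radians(t);d=x*np.sin(a)+np.array([0,0,1])*np.cos(a)
        print(t,'knob',np.round(proj(s,H+.1235*d),1),'bar inner end',np.round(proj(s,H+.115*d+.088*y),1))
s=load('s28');crop(s,'c32.png',235,180,280,225,14)
s=load('s29');crop(s,'c33.png',375,155,440,200,12)
# cap axis from cloud: fit knob+skirt points? use disc-top plane normal
for n in('s28','s29'):
    P=cloud(load(n)).reshape(-1,3); q=P-H; 
    for t in (43,44,45,46,47):
        a=np.radians(t);d=x*np.sin(a)+np.array([0,0,1])*np.cos(a); h=q@d; r=np.linalg.norm(q-h[:,None]*d,axis=1)
        m=(h>.075)&(h<.096)&(r<.034)&(r>.024); e=(q-h[:,None]*d)[m]; print(n,t,m.sum(), 'r std',r[m].std().round(5))
        m2=(h>.096)&(h<.104)&(r<.028)&(r>.014); 
        if m2.sum()>10:
            Q=P[m2];c=Q.mean(0);_,_,vt=np.linalg.svd(Q-c);nn=vt[2]*np.sign(vt[2][2]);print('  disc normal tilt',np.degrees(np.arctan2(nn@x,nn[2])).round(1),m2.sum())
E
```

```text
s28 upright base offset
41 knob [262.9 191. ] bar inner end [237.6 183.5]
43 knob [264.1 191.7] bar inner end [238.8 184.2]
45 knob [265.4 192.6] bar inner end [240. 185.]
47 knob [266.5 193.5] bar inner end [241.1 185.8]
s29 upright base offset
41 knob [397.6 175.1] bar inner end [424.8 160.2]
43 knob [398.3 176.8] bar inner end [425.4 161.8]
45 knob [399.  178.5] bar inner end [426.  163.3]
47 knob [399.6 180.2] bar inner end [426.6 164.8]
s28 43 254 r std 0.00253
  disc normal tilt 35.6 32
s28 44 265 r std 0.0021
  disc normal tilt 35.8 20
s28 45 268 r std 0.00172
s28 46 268 r std 0.00154
s28 47 261 r std 0.00154
s29 43 73 r std 0.00302
  disc normal tilt 43.9 181
s29 44 93 r std 0.00289
  disc normal tilt 44.2 201
s29 45 98 r std 0.00224
  disc normal tilt 44.9 212
s29 46 97 r std 0.00158
  disc normal tilt 45.6 218
s29 47 98 r std 0.00117
  disc normal tilt 46.1 217
```

View pics/c32.png

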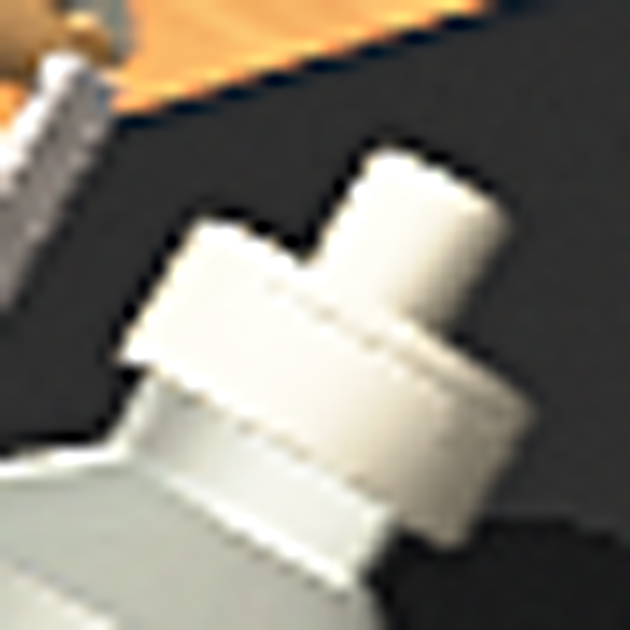

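View pics/c33.png

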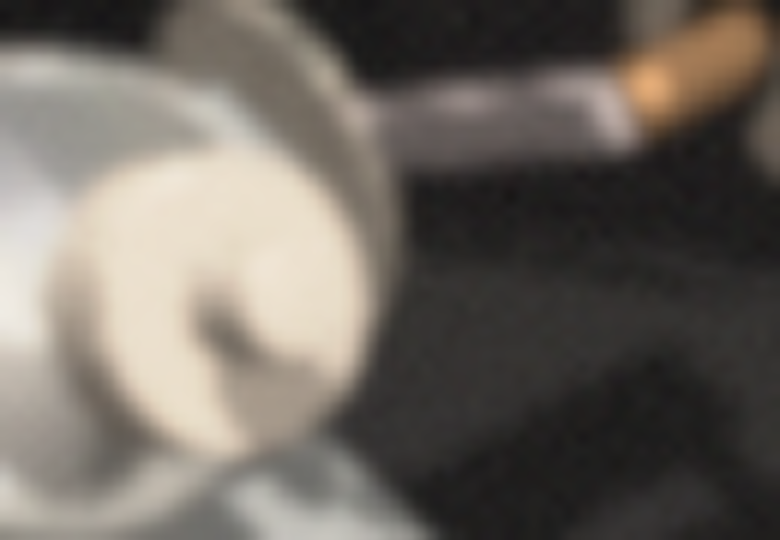

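The bottle is tipped to about 45° by three estimates: 44.5° from bar travel, 45.5° from the side view and 46° from the scene view. I'll hold it there.

{"name": "play_rows", "arguments": {
  "series": [
    [22,0,0,0,0],
    [22,0,0,0,0],
    [22,0,0,0,0],
    [22,0,0,0,0],
    [22,0,0,0,0],
    [22,0,0,0,0],
    [22,0,0,0,0],
    [22,0,0,0,0],
    [22,0,0,0,0],
    [22,0,0,0,0]
  ]
}}

```text
clock: 49.15
tool_pos: [0.5732, 0.3238, 0.2222]
orientation: [180.0, -0.0, -84.7]
force: [0.7, 0.8, -0.4]
opening: 0.0192
```

{"name": "play_rows", "arguments": {
  "series": [
    [22,0,0,0,0],
    [22,0,0,0,0],
    [22,0,0,0,0],
    [22,0,0,0,0],
    [22,0,0,0,0]
  ]
}}

```text
clock: 49.65
tool_pos: [0.5733, 0.3237, 0.2222]
orientation: [-180.0, -0.0, -84.7]
force: [-0.8, -0.7, -0.3]
opening: 0.0191
```

```bash
python3 - <<'E'
from h import *
o=get_obs();print(o['tool_pos'],o['force'],o['opening'])
s=shot('side','s30.png');crop(s,'c34.png',180,130,340,310,4)
s=shot('scene','s31.png');crop(s,'c35.png',375,155,440,200,10)
E
```

```text
[0.57325803 0.32373966 0.22224796] [-0.84364476 -0.73066253 -0.3488189 ] 0.01912544464122889
```

View pics/c34.png

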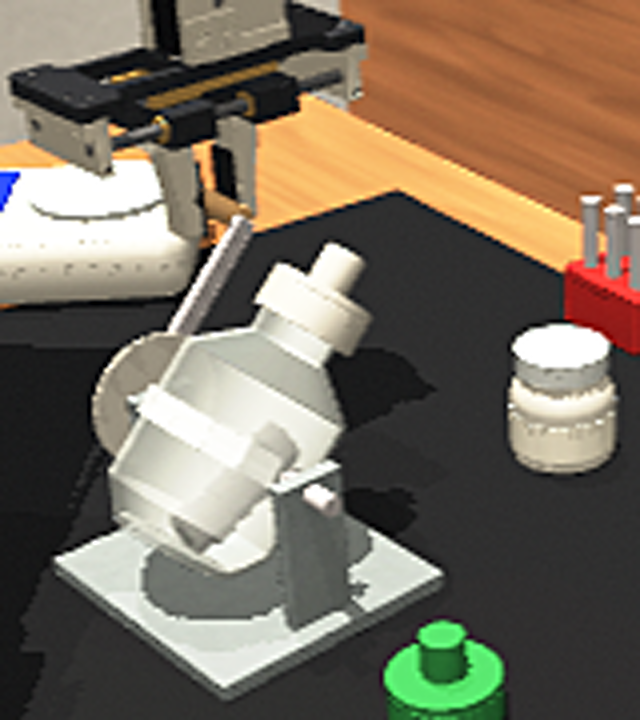

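Held for over 1.5 s. Returning to upright.

{"name": "play_rows", "arguments": {
  "series": [
    [22,0,0.0045,-0.0018,0],
    [22,0,0.009,-0.0055,0],
    [22,0,0.0153,-0.0105,0],
    [22,0,0.0219,-0.0151,0],
    [22,0,0.0287,-0.0193,0],
    [22,0,0.0359,-0.0229,0],
    [22,0,0.0433,-0.0261,0],
    [22,0,0.0509,-0.0287,0],
    [22,0,0.0586,-0.0307,0],
    [22,0,0.0665,-0.0323,0]
  ]
}}

```text
clock: 50.75
tool_pos: [0.5075, 0.3182, 0.2561]
orientation: [-179.8, 0.1, -84.7]
force: [3.7, 0.7, 2.8]
opening: 0.0195
```

{"name": "play_rows", "arguments": {
  "series": [
    [22,0,0.005,-0.0007,0],
    [22,0,0.01,-0.0012,0],
    [22,0,0.014,-0.0014,0],
    [22,0,0.017,-0.0014,0],
    [22,0,0.019,-0.0014,0],
    [22,0,0.019,-0.0014,0]
  ]
}}

```text
clock: 51.35
tool_pos: [0.4896, 0.316, 0.2558]
orientation: [-179.8, -0.0, -84.7]
force: [12.0, 1.0, -2.4]
opening: 0.0192
```

```bash
python3 - <<'E'
from h import *
o=get_obs();print(o['tool_pos'],o['force'],o['opening'])
E
```

```text
[0.48957001 0.31597275 0.25583737] [11.95569441  1.00138494 -2.4335859 ] 0.019211519969097087
```

The stop is felt at 12 N. I'll press a little more, back off, open and lift clear.

{"name": "play_rows", "arguments": {
  "series": [
    [22,0,0.001,0,0],
    [22,0,0.001,0,0],
    [22,0,-0.003,0,0],
    [22,0,-0.003,0,0],
    [60,0,-0.003,0,0],
    [60,0,-0.003,0,0],
    [60,0,-0.003,-0.03,0],
    [60,0,-0.003,-0.07,0],
    [60,0,-0.003,-0.11,0],
    [60,0,-0.003,-0.11,0]
  ]
}}

```text
clock: 52.35
tool_pos: [0.4923, 0.3171, 0.3722]
orientation: [-179.6, 0.3, -84.6]
force: [1.6, -0.2, -0.3]
opening: 0.0522
```

```bash
python3 - <<'E'
from h import *
o=get_obs();print(o['tool_pos'],o['force'],o['opening'])
s=shot('side','s32.png');crop(s,'c36.png',180,140,340,310,4)
P=cloud(s); print([P[v,u].round(3).tolist() for v,u in((190,232),(205,232))])
s=shot('wrist','w13.png')
for n in('w12','w13'):
    s=load(n);P=cloud(s);f=s['frame'].astype(int);m=(f[...,0]-f[...,2]>50)&(P[...,2]>.19)&(P[...,2]<.22)&(P[...,1]>.27);Q=P[m];print(n,m.sum(),Q.mean(0).round(4))
s=shot('scene','s33.png')
E
```

```text
[0.49232533 0.31707445 0.37219296] [ 1.61455811 -0.1584872  -0.3357827 ] 0.05216233637773917
[[0.502, 0.188, 0.213], [0.489, 0.17, 0.19]]
w12 1429 [0.4921 0.3121 0.2101]
w13 1421 [0.4919 0.3118 0.2102]
```

View pics/c36.png

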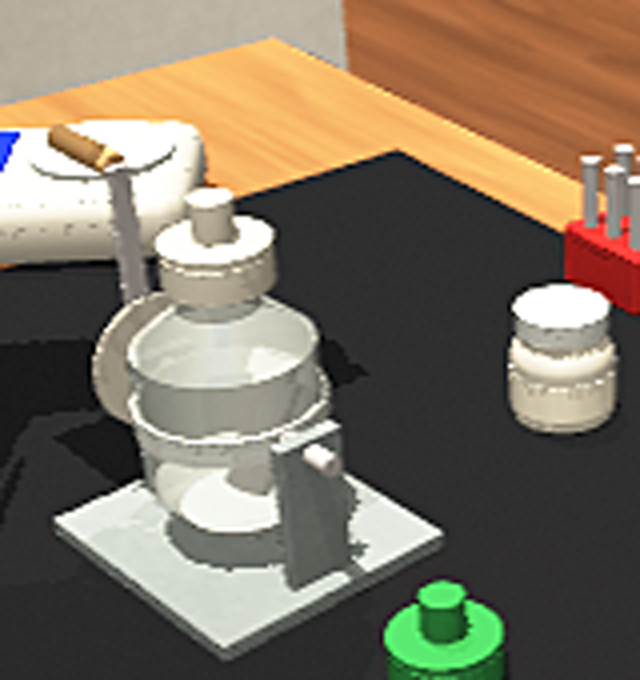

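View pics/s33.png

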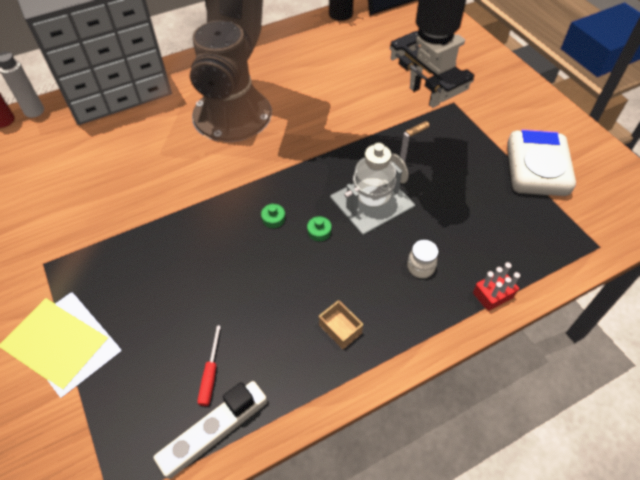

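The bottle is upright: the bar is within 0.2 mm of its earlier upright position. The cap is seated, the bench is clear of nuts and the bystanders haven't moved. I'll let it settle, then hand in.

{"name": "play_rows", "arguments": {
  "series": [
    [60,0,0,0,0],
    [60,0,0,0,0],
    [60,0,0,0,0],
    [60,0,0,0,0],
    [60,0,0,0,0]
  ]
}}

```text
clock: 53.0
tool_pos: [0.4911, 0.3161, 0.3657]
orientation: [180.0, -0.0, -84.7]
force: [0.0, -0.9, -0.5]
opening: 0.0531
```

```bash
python3 -c "
from h import *
print(get_obs()['clock'],close_job())"
```

```text
the job is handed in; nothing more can be done
53.0 None
```

The job is done and handed in at 53 s. I stood the bottle upright against its stop, dropped the six loose nuts through the neck and put the white cap on. I then tipped the bottle to about 45° for more than 1.5 s and brought it back to its stop.

**Last checks:**
- **Bottle:** the grip bar is within 0.2 mm of where it stood upright before tipping.
- **Cap:** its disc top reads about 0.190 m and its knob top 0.213 m, the heights expected when fully seated.
- **Bench:** no nuts are left, and the pot, carton and screwdriver look unmoved. The gripper is clear of everything.

**Disagreements:**
- **Tilt angle:** my estimates ran from 44.5° (bar travel) to 46° (scene camera), with the side view at 45.5°. The side camera's depth patch of the cap disc read about 36°, but from only 20–32 points, so I ignored it.
- **Nuts:** they had stacked on one another in the bottle. During the hold they lay tilted as a stack rather than clearly spread along the wall.

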